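# Refit the lift-off end stop and bring a sample tote to the balance

### The job

The yellow end stop has been lifted off the sample-room roller track: drop it back on the two upright pins at the track's end, its flat face towards the rollers, so that both sockets sit right down. Then roll the blue tote of pellet jars along the rollers, under the reader arch and without lifting it on the way, until you feel it bear firmly against the stop, and only then lift it off and set it down gently, centred on the balance pan. Keep the tote level, do not ram the stop, and leave everything else where it is.

Things in the scene. Friction and masses are not known exactly. Their poses are not given: they have to be found in the camera images.
- track: roller track 560 mm long, 152 mm wide, fixed. Origin on the bench under its middle, z up. Its y axis runs along it; totes travel to its -y end, where the pins stand. 14 free rollers (25 mm thick, 40 mm apart) lie across, tops 70 mm above the bench. Aluminium side channels stand 136 mm apart inside and rise to 82 mm; an angle closes the +y end up to 107 mm
- pin_near (a point): foot of the steel pin on the track's -x side (the side nearer the robot): the point where the pin leaves its bracket's flat top, 45 mm above the bench. The pin is round, 9 mm thick, 50 mm tall, with a 1.5 mm chamfer at its tip; 20 mm beyond the ends of the channels. Axes as the track's
- pin_far (a point): the same for the pin on the track's +x side; the two pins stand 156 mm apart
- reader (a point): middle of the underside of the grey code-reader arch fixed astride the track's middle, 205 mm above the bench: a beam 30 mm deep along the track, 30 mm tall (top at 235 mm), 178 mm across, on a 12 mm post outside each channel. The tote passes under with 18 mm to spare over its handle, but a gripper holding the handle does not. Axes as the track's
- stop: lift-off end stop, loose yellow steel, 0.35 kg, at first upright on the bench, about a quarter turn from its fitted direction. Origin midway between its sockets' feet, x from socket to socket, z up. Its +y side is the flat plate: 180 mm wide, outer face 18 mm from the origin, 12 to 102 mm up. Fitted, its axes point as the track's and that face lies 2 mm beyond the channels' ends
- stop_grip (a point): centre to grasp of the stop's black rubber grip, a block 70 mm along the stop's x, 14 mm thick along its y, from 102 to 150 mm above the stop's feet; this point is 128 mm above the feet, midway. Axes as the stop's
- socket_near (a point): centre of the open foot of the stop's socket on its -x side, which belongs on pin_near: a square tube 24 mm outside, 12 mm inside, 48 mm tall, open below, above and through. When fully home this point coincides with pin_near (the sockets then rest on the brackets; with 1.5 mm play all round the pin, so the stop gives up to 3 mm before it stands firm)
- socket_far (a point): the same for the socket on its +x side, 156 mm from the other, which belongs on pin_far
- tote: blue sample tote standing on the rollers, long side along the track: 110 mm wide (x), 200 mm long (y), walls 64 mm tall, six white-lidded jars fixed inside up to 69 mm. Origin at the centre of its underside. Mass 0.5 to 0.9 kg, differs each time. Rolls along the track with under 1 N
- tote_handle (a point): middle of the tote's grey bar handle: the bar runs along the tote's y, 20 mm wide (x), 18 mm tall, 192 mm long between its end uprights; this point is 108 mm above the tote's underside. The uprights rise flush with the end walls (100 mm from the middle), 34 mm wide, up to 116 mm. Axes as the tote's
- pan (a point): centre of the top of the balance's square steel pan, 190 mm (x) by 220 mm (y), 59 mm above the bench. The white balance is fixed; its low display is on its -x side and nothing rises above the pan. Axes as the balance's
- jar: bystander: cream jar with lid, 52 mm across, 72 mm tall; origin under its centre
- beaker: bystander: steel beaker, 64 mm across, 70 mm tall; origin under its centre
- timer: bystander: white desk timer, 66 x 62 x 18 mm; origin under its centre
- weight: bystander: steel weight, 48 mm across, 72 mm tall; origin under its centre
- flask: bystander: white plastic bottle with blue cap, 60 mm across, 120 mm tall; origin under its centre
- brush: bystander: cleaning brush lying flat; origin under its middle
- cap: bystander: white jar cap, 48 mm across, 12 mm tall; origin under its centre
- balance: the balance itself: origin on the bench under the pan's centre, 59 mm below pan; body 270 x 225 mm

How it is judged:
By the outcome, as a careful person would: the job done as asked, in the order asked, and still so for the second after the job is handed in, with the robot touching nothing.
It also fails if it takes over 72 s, if anything falls off the work surface, if the arm or the gripper's body presses on something with over 40 N, if the wrist force passes 120 N, or if a joint passes its speed limit or range.

### The arm

A 6-joint arm with a two-finger parallel gripper is mounted at the origin on the work surface. World frame = base frame: x ahead of the robot, y to its left, z up, the work surface at z = 0. Lengths are in mm, angles in rad, forces in N, time in s.
With the tool pointing down it reaches from about 350 to 875 mm from the base axis. Payload 4.2 kg.
Tool frame: the origin (TCP) lies at the very end of the fingers, on their centre line; the grasp point (between the pads) lies arm.hold_point_z behind it (arm.hold_point_z is the distance from the TCP to the grasp point, in mm); y points along the fingers, x is the direction in which the jaws open and shut, and the axes are right-handed (so a half turn about y gives the same grasp; the last joint's range is limited). The gripper opens to 85 mm and grips with 20 to 120 N. Pads are 22 mm wide; open, the fingers measure 114 mm over their backs; the gripper's body (76 mm by 85 mm) begins 54 mm behind the grasp point. The pads swing forward as they close: fully open they stand 13 mm farther back than shut.
Start: joints at [-0.887, 0.385, 0.008, 0, -1.194, -0.259], TCP at [257.599, -569.423, 231.312] pointing down, gripper open.
Joint ranges: [-3.14, 3.14], [-1.21, 2.06], [-1.07, 1.41], [-3.16, 2.05], [-2.99, -0.16], [-3.1, 3.1]. Speed limits (rad/s): [2.79, 2.79, 3.14, 3.14, 3.14, 3.14].

### API

Orientations are given as a unit quaternion [x, y, z, w].
In Python, from bench import arm gives the robot as it stands.
- The arm moves only by the shell command python3 -m creep 'ROWS'. ROWS is JSON, a list of rows, each a list of 3 entries, a list of its own where there are three numbers: the shift along the world's x, y, z in mm, then the turn, a rotation vector about the world's x, y, z in rad, then the gripper command: -1 is shut, 1 is fully open, values between are in proportion. In form: [[[dx, dy, dz], [wx, wy, wz], jaw], ...]. A call has 1 to 12 rows; each row is the pose to reach, as a shift and turn from the pose commanded when the call began; what a row does not reach only later rows make up. A row lasts 1/12 s, in which the tool goes at most 41.7 mm and 7.16 degrees, less where a joint would pass 70% of its speed; a pose out of reach is approached as far as the arm can. A call with a gripper value outside its range is refused whole. The fingers move at their own pace and stop on an object; the grip force is fixed at half the most. Time passes only in rows, so rows that repeat a pose let the fingers close. It gives the time, the measured TCP pose, the force and the opening at its end, in the units of the state.
- arm.read_state(): the state, without advancing time (a new reading comes with each control period).
- arm.get_image(name): name is "scene" or "side" or "wrist"; returns (picture, depth): 384x512x3 uint8, red, green, blue; 384x512 float32, mm along the optical axis (not along the pixel's ray), 0 where there is no reading.
- arm.camera_params(name): a dict with "camera_matrix" (3x3 intrinsics, pixels), "k1" (the pictures are not rectified: a ray, as slopes to the right and down, at radius r is drawn at 1 + k1 r^2 times it, then the intrinsics apply), "extrinsics" (4x4, takes a point from world to camera coordinates); the wrist camera has in their place "T_tool_cam" (4x4, takes a point from camera to tool coordinates, whose origin is the TCP and whose axes are the tool frame's). Camera axes: x right, y down, z forward; pixel columns grow to the right and rows downward; lengths in mm; the calibration is good to about 2 mm. A picture is of the moment at which its call begins: read the wrist's pose just before it. camera_params takes no time and is no camera call.
- arm.job_done(): hands the job in, once; it reports no verdict.
The state is a dict: "clock": time; "joints": joint angles; "joint_vel": joint speeds; "joint_efforts": joint torques, N m; "position": TCP position; "ee_rot": TCP orientation; "contact_force": force on the tool from outside, world axes, zero at the start; "wrist_torque": the same for the moment, N m; "gripper_width": finger opening in mm.
Only numpy, scipy, OpenCV 4.12 (cv2) and the standard library are available. Lean on these libraries where they do the work, as an engineer would, in place of code of your own. Each camera call takes 0.05 s, during which the arm holds its last target.

## Working session

There is one attempt and no reset: what is moved stays moved. The work goes in short steps, Python scripts to look and compute and a shell command to move; the robot and the scene stay as the last step left them, time stands still between calls to the robot, and variables do not carry over. Pictures are saved under pics/ and viewed, and the job is handed in when it is done.

```bash
ls; mkdir -p pics
cat > h.py <<'E'
import numpy as np, cv2
from bench import arm
from scipy.spatial.transform import Rotation as R
def snap(name,fn):
    s=arm.read_state(); p,d=arm.get_image(name)
    cv2.imwrite(f'pics/{fn}.png',cv2.cvtColor(p,cv2.COLOR_RGB2BGR))
    T=np.eye(4); T[:3,:3]=R.from_quat(s['ee_rot']).as_matrix(); T[:3,3]=s['position']
    np.savez(f'pics/{fn}.npz',p=p,d=d,T=T,name=name)
def crop(fn,x0,y0,x1,y1,k,out):
    im=cv2.imread(f'pics/{fn}.png')[y0:y1,x0:x1]
    cv2.imwrite(f'pics/{out}.png',cv2.resize(im,None,fx=k,fy=k,interpolation=cv2.INTER_CUBIC))
def cam(fn):
    z=np.load(f'pics/{fn}.npz'); n=str(z['name']); c=arm.camera_params(n)
    if n=='wrist': W=z['T']@np.array(c['T_tool_cam'])
    else: W=np.linalg.inv(np.array(c['extrinsics']))
    return z,np.array(c['camera_matrix']),c['k1'],W
def ray(fn,uv):
    z,K,k1,W=cam(fn)
    q=cv2.undistortPoints(np.array([[uv]],float),K,np.array([k1,0,0,0,0.]))[0,0]
    return W[:3,3],W[:3,:3]@np.array([q[0],q[1],1]),z
def at_z(fn,uv,h):
    o,r,_=ray(fn,uv); return np.round(o+r*(h-o[2])/r[2],1)
def at_d(fn,uv):
    o,r,z=ray(fn,uv); d=z['d'][int(round(uv[1])),int(round(uv[0]))]; return np.round(o+r*d,1)
def cloud(fn):
    z,K,k1,W=cam(fn); d=z['d']; v,u=np.mgrid[0:d.shape[0],0:d.shape[1]]
    q=cv2.undistortPoints(np.stack([u.ravel(),v.ravel()],1).astype(float)[:,None],K,np.array([k1,0,0,0,0.]))[:,0]
    P=(np.c_[q,np.ones(len(q))]*d.reshape(-1,1))@W[:3,:3].T+W[:3,3]
    return P.reshape(*d.shape,3),z['p'],d
def st():
    s=arm.read_state()
    print({k:np.round(v,3) for k,v in s.items() if k not in('joint_vel','joint_efforts')})
E
python3 - <<'E'
from h import *
for n in('scene','side','wrist'):snap(n,n+'0')
print(arm.hold_point_z); st()
for n in('scene','side','wrist'):print(arm.camera_params(n))
E
```

```text
pics
18.700000000000003
{'clock': np.float64(0.15), 'joints': array([-0.887,  0.385,  0.007, -0.   , -1.194, -0.259]), 'position': array([ 257.412, -569.053,  230.465]), 'ee_rot': array([ 0.383,  0.594, -0.594, -0.384]), 'contact_force': array([ 0.089, -0.227,  0.234]), 'wrist_torque': array([0.008, 0.031, 0.014]), 'gripper_width': np.float64(85.81)}
{'camera_matrix': array([[374.25292373,   0.        , 252.58063358],
       [  0.        , 374.25292373, 192.84269217],
       [  0.        ,   0.        ,   1.        ]]), 'k1': -0.029091144976902284, 'extrinsics': array([[-4.31679782e-01,  9.01979027e-01, -9.29521947e-03,
         2.56596979e+02],
       [ 6.91713216e-01,  3.24399147e-01, -6.45211609e-01,
        -2.99830797e+02],
       [-5.78951978e-01, -2.84954433e-01, -7.63947366e-01,
         1.63587537e+03],
       [ 0.00000000e+00,  0.00000000e+00,  0.00000000e+00,
         1.00000000e+00]])}
{'camera_matrix': array([[423.56026733,   0.        , 253.87867564],
       [  0.        , 423.56026733, 197.77060609],
       [  0.        ,   0.        ,   1.        ]]), 'k1': -0.0385614
[... 225 characters left out ...]
03519681e-01, -5.48034994e-01,
         1.30034496e+03],
       [ 0.00000000e+00,  0.00000000e+00,  0.00000000e+00,
         1.00000000e+00]])}
{'camera_matrix': array([[339.24868848,   0.        , 256.7632005 ],
       [  0.        , 339.24868848, 192.66993828],
       [  0.        ,   0.        ,   1.        ]]), 'k1': -0.06758495069775407, 'T_tool_cam': array([[ 9.99999909e-01,  2.20705250e-04,  3.64661134e-04,
         1.58417062e+00],
       [-2.88733246e-04, -2.78604502e-01,  9.60405877e-01,
        -1.43818618e+02],
       [ 3.13562852e-04, -9.60405895e-01, -2.78604413e-01,
         7.06016646e+01],
       [ 0.00000000e+00,  0.00000000e+00,  0.00000000e+00,
         1.00000000e+00]])}
```

Run:
```python
from h import *
print(R.from_quat(arm.read_state()['ee_rot']).as_matrix().round(3))
for n in('scene','side','wrist'):
    im=cv2.imread(f'pics/{n}0.png'); cv2.imwrite(f'pics/{n}0b.png',cv2.resize(im,(800,600)))
```

```text
[[-0.412 -0.001 -0.911]
 [ 0.911  0.001 -0.412]
 [ 0.002 -1.     0.   ]]
```

View pics/scene0.png

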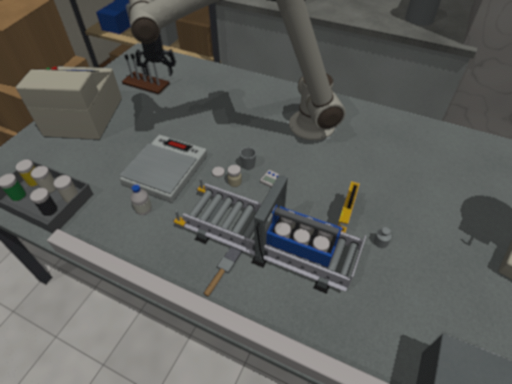

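View pics/side0.png

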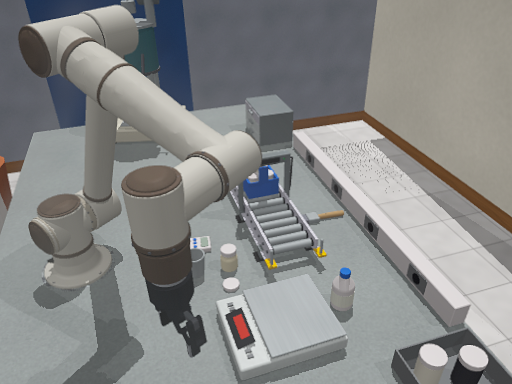

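View pics/wrist0.png

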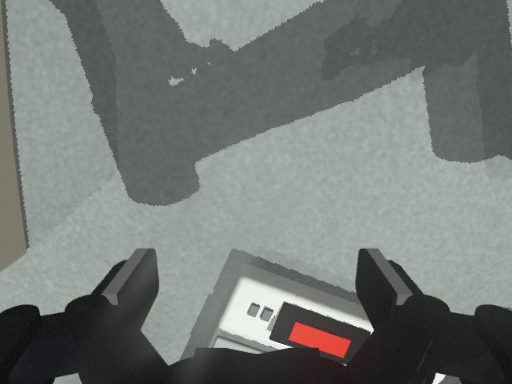

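Run:
```python
from h import *
crop('scene0',110,120,410,300,2.6,'s1')
crop('side0',180,120,360,370,2.3,'s2')
for uv in [(202,188),(181,221),(276,185),(258,258),(165,165),(351,190),(345,222),(298,240),(384,236),(270,178),(234,175),(218,172),(248,158),(140,200),(228,262)]:
    print(uv,at_d('scene0',uv))
```

```text
(202, 188) [ 555.1 -219.4   47. ]
(181, 221) [ 710.3 -209.3   45.7]
(276, 185) [583.7  73.5 233.7]
(258, 258) [714.8  76.9  20.3]
(165, 165) [ 526.7 -394.4   62.9]
(351, 190) [389.8 269.6 103.5]
(345, 222) [523.2 289.1  99.4]
(298, 240) [673.  185.6 137.3]
(384, 236) [486.5 416.4  51.6]
(270, 178) [381.2 -29.   16.2]
(234, 175) [ 460.8 -138.3   60.5]
(218, 172) [ 437.  -222.1   15.9]
(248, 158) [ 367.5 -127.    68.5]
(140, 200) [ 712.8 -366.8   77.3]
(228, 262) [768.1  -2.4  20.3]
```

View pics/s1.png

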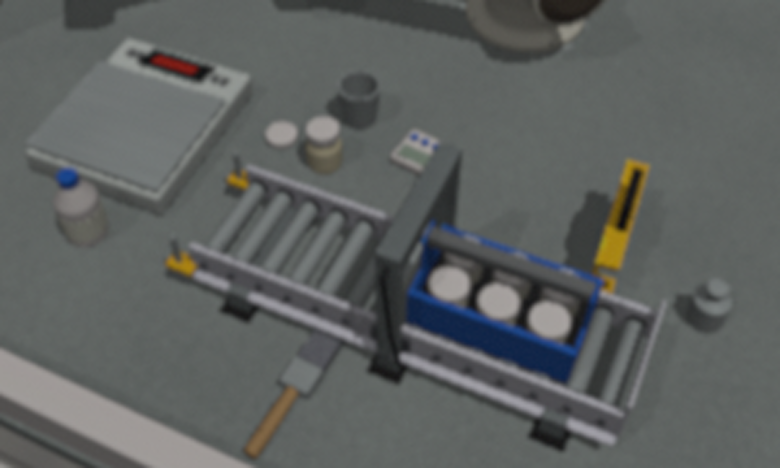

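View pics/s2.png

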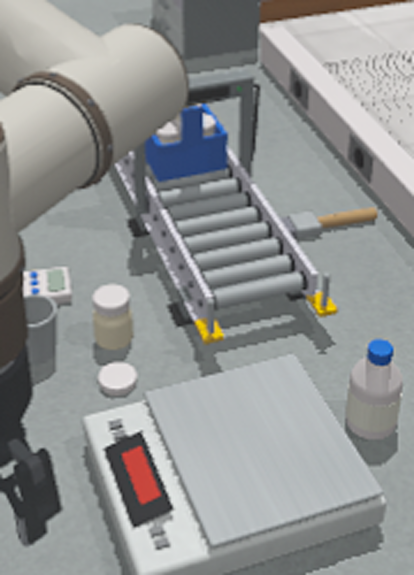

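```bash
python3 -m creep '[[[20,20,60],[0,0,0],1],[[340,350,120],[0,0,-0.36],1],[[340,350,120],[0,0,-0.36],1],[[340,350,120],[0,0,-0.36],1],[[340,350,120],[0,0,-0.36],1],[[340,350,120],[0,0,-0.36],1],[[340,350,120],[0,0,-0.36],1],[[340,350,120],[0,0,-0.36],1],[[340,350,120],[0,0,-0.36],1],[[340,350,120],[0,0,-0.36],1],[[340,350,120],[0,0,-0.36],1],[[340,350,120],[0,0,-0.36],1]]'
```

```text
clock: 1.15
position: [580.1, -236.5, 346.9]
ee_rot: [-0.483, -0.516, 0.516, 0.484]
contact_force: [0.4, 0.5, -0.3]
gripper_width: 85.5
```

```bash
python3 -m creep '[[[0,0,0],[0,0,0],1],[[0,0,0],[0,0,0],1],[[0,0,0],[0,0,0],1]]'
python3 - <<'E'
from h import *
snap('wrist','w1'); st()
E
```

```text
clock: 1.4
position: [579.1, -238.1, 346.0]
ee_rot: [-0.483, -0.516, 0.516, 0.484]
contact_force: [0.4, -0.7, 0.1]
gripper_width: 85.2
{'clock': np.float64(1.45), 'joints': array([-0.133,  0.337,  0.218, -0.   , -1.454, -1.373]), 'position': array([ 578.635, -238.712,  346.233]), 'ee_rot': array([-0.483, -0.516,  0.516,  0.484]), 'contact_force': array([0.429, 0.283, 0.704]), 'wrist_torque': array([-0.012,  0.001,  0.053]), 'gripper_width': np.float64(85.811)}
```

View pics/w1.png

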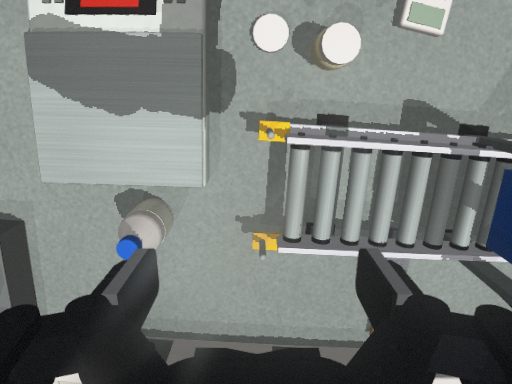

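Run:
```python
from h import *
crop('w1',235,105,335,180,8,'w1a'); crop('w1',230,215,330,275,8,'w1b')
```

```text
(no output)
```

View pics/w1a.png

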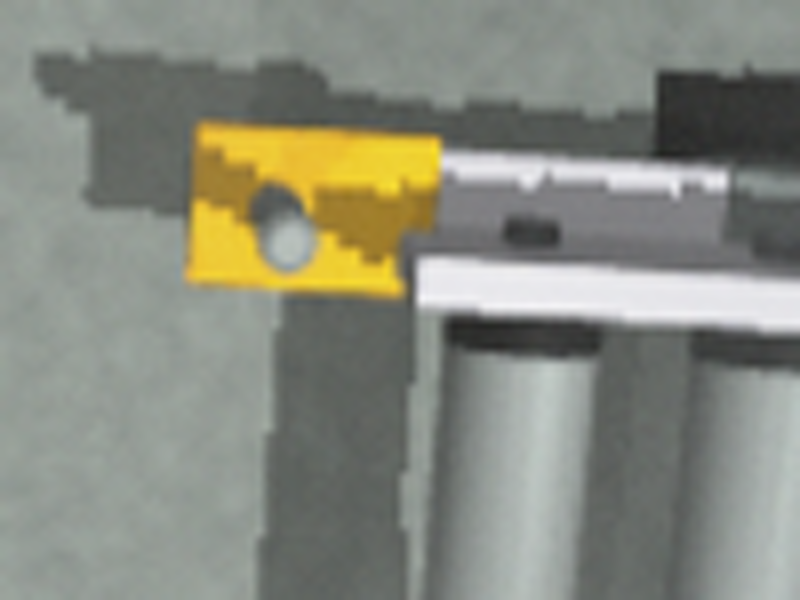

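View pics/w1b.png

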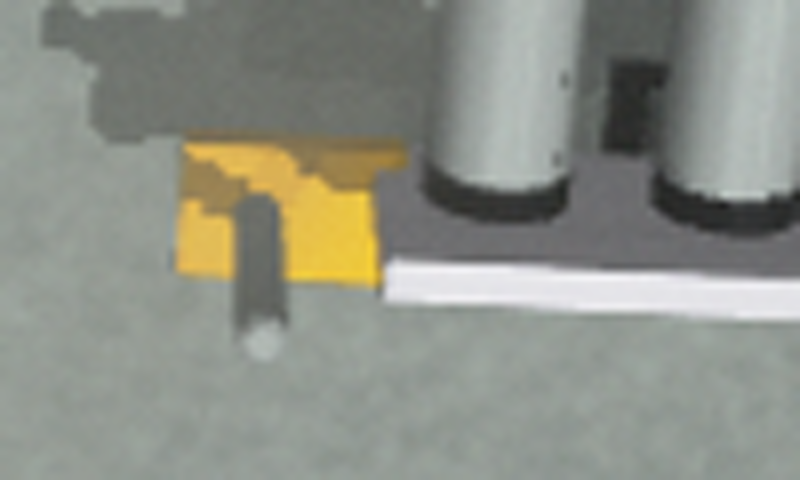

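Run:
```python
from h import *
a=at_z('w1',(270.4,135.2),95);b=at_z('w1',(262.4,256.8),95)
print(a,b,np.linalg.norm(a-b),(a+b)/2,np.degrees(np.arctan2(*(b-a)[[1,0]])))
# channel edges yaw: near inner white strip top, z 82
P,p,d=cloud('w1')
# arch / channel end corners
print(at_z('w1',(235+418/8-.4,105+258/8-.4),82), at_z('w1',(230+385/8-.4,215+300/8-.4),82))
print(at_z('w1',(500,152),82),at_z('w1',(289,140),82),at_z('w1',(490,260),82),at_z('w1',(280,252),82))
```

```text
[ 551.7 -222.4   95. ] [ 706.9 -220.7   95. ] 155.20931028775297 [ 629.3  -221.55   95.  ] 0.6275704248659953
[ 553.8 -201.9   82. ] [ 705.3 -200.3   82. ]
[552.4  68.2  82. ] [ 557.4 -199.    82. ] [701.1  94.8  82. ] [ 705.  -197.3   82. ]
```

```bash
python3 -m creep '[[[-125,520,0],[0,0,1.5],1],[[-125,520,0],[0,0,1.5],1],[[-125,520,0],[0,0,1.5],1],[[-125,520,0],[0,0,1.5],1],[[-125,520,0],[0,0,1.5],1],[[-125,520,0],[0,0,1.5],1],[[-125,520,0],[0,0,1.5],1],[[-125,520,0],[0,0,1.5],1],[[-125,520,0],[0,0,1.5],1],[[-125,520,0],[0,0,1.5],1],[[-125,520,0],[0,0,1.5],1],[[-125,520,0],[0,0,1.5],1]]' && python3 -m creep '[[[0,0,0],[0,0,0],1],[[0,0,0],[0,0,0],1],[[0,0,0],[0,0,0],1],[[0,0,0],[0,0,0],1]]'
python3 - <<'E'
from h import *
snap('wrist','w2'); st()
E
```

```text
clock: 2.45
position: [461.6, 247.8, 347.1]
ee_rot: [0.001, 0.707, -0.707, -0.001]
contact_force: [1.6, -0.1, -0.5]
gripper_width: 85.5
clock: 2.78
position: [462.7, 246.1, 346.9]
ee_rot: [-0.003, -0.707, 0.707, 0.003]
contact_force: [-0.6, -0.9, -0.4]
gripper_width: 85.5
{'clock': np.float64(2.833), 'joints': array([ 0.799,  0.149, -0.029,  0.   , -1.393, -0.808]), 'position': array([462.756, 246.066, 346.908]), 'ee_rot': array([ 0.003,  0.707, -0.707, -0.003]), 'contact_force': array([ 0.372, -0.511, -0.066]), 'wrist_torque': array([-0.049,  0.055, -0.001]), 'gripper_width': np.float64(85.104)}
```

View pics/w2.png

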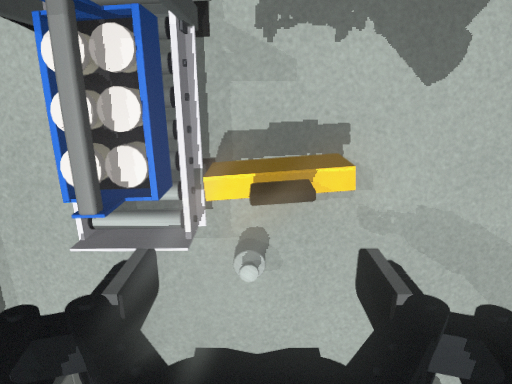

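Run:
```python
from h import *
crop('w2',195,115,365,215,4.6,'w2a')
P,p,d=cloud('w2')
for v in range(120,214,6):
    print(v,[tuple(P[v,u].round().astype(int)) for u in (215,240,282,330,345)])
```

```text
120 [(np.int64(521), np.int64(211), np.int64(1)), (np.int64(485), np.int64(212), np.int64(1)), (np.int64(426), np.int64(212), np.int64(1)), (np.int64(357), np.int64(212), np.int64(2)), (np.int64(336), np.int64(212), np.int64(1))]
126 [(np.int64(521), np.int64(220), np.int64(1)), (np.int64(486), np.int64(220), np.int64(1)), (np.int64(426), np.int64(220), np.int64(3)), (np.int64(357), np.int64(221), np.int64(2)), (np.int64(336), np.int64(221), np.int64(2))]
132 [(np.int64(521), np.int64(228), np.int64(2)), (np.int64(486), np.int64(229), np.int64(0)), (np.int64(426), np.int64(229), np.int64(2)), (np.int64(356), np.int64(229), np.int64(0)), (np.int64(335), np.int64(229), np.int64(1))]
138 [(np.int64(522), np.int64(237), np.int64(2)), (np.int64(486), np.int64(237), np.int64(0)), (np.int64(425), np.int64(238), np.int64(0)), (np.int64(356), np.int64(238), np.int64(2)), (np.int64(334), np.int64(238), np.int64(2))]
144 [(np.int64(522), np.int64(245), np.int64(1)), (np.int64(486), np.int64(246), np.int64(1)), (np.int64(425), np.int64(246), np.int64(1)), (np.int64(356), np.int64(247), np.int64(
[... 1931 characters left out ...]
4(1))]
198 [(np.int64(512), np.int64(296), np.int64(103)), (np.int64(488), np.int64(327), np.int64(2)), (np.int64(436), np.int64(281), np.int64(153)), (np.int64(351), np.int64(329), np.int64(0)), (np.int64(329), np.int64(328), np.int64(2))]
204 [(np.int64(526), np.int64(337), np.int64(1)), (np.int64(488), np.int64(337), np.int64(0)), (np.int64(424), np.int64(337), np.int64(1)), (np.int64(351), np.int64(338), np.int64(1)), (np.int64(329), np.int64(337), np.int64(4))]
210 [(np.int64(526), np.int64(346), np.int64(2)), (np.int64(488), np.int64(347), np.int64(0)), (np.int64(424), np.int64(347), np.int64(1)), (np.int64(351), np.int64(348), np.int64(1)), (np.int64(328), np.int64(348), np.int64(2))]
```

View pics/w2a.png

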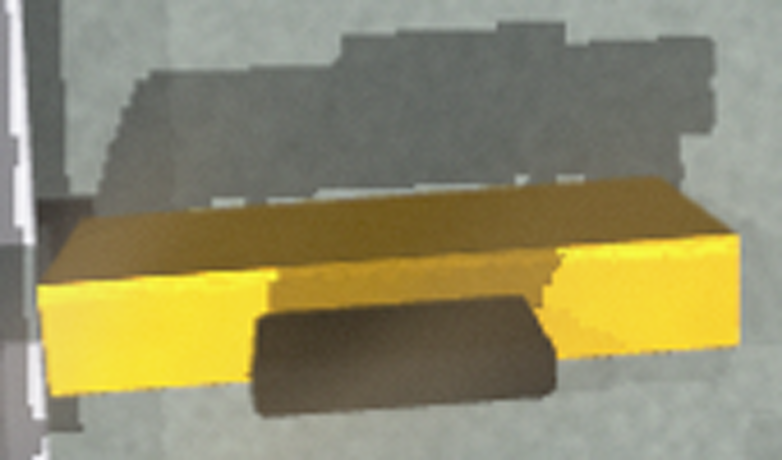

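Run:
```python
from h import *
for n in('scene','side'):
    E=arm.camera_params(n)['extrinsics'];print(n,(-E[:3,:3].T@E[:3,3]).round())
snap('scene','scene1')
crop('scene1',320,160,410,260,6,'s3')
f=lambda X,Y:(195+(X+.5)/4.6-.5,115+(Y+.5)/4.6-.5)
print('top corners',[at_z('w2',f(*q),102) for q in((38,287),(738,236),(52,396),(740,346))])
print('grip top corners?',[at_z('w2',f(*q),150) for q in((262,318),(520,296),(255,414),(553,394))])
```

```text
scene [1265.  332. 1059.]
side [  253. -1094.   876.]
top corners [array([525.7, 270. , 102. ]), array([346.7, 258.1, 102. ]), array([523.6, 299.3, 102. ]), array([344.1, 287.3, 102. ])]
grip top corners? [array([467.6, 266.1, 150. ]), array([409.5, 261.5, 150. ]), array([469.5, 288.9, 150. ]), array([401.1, 284.7, 150. ])]
```

View pics/s3.png

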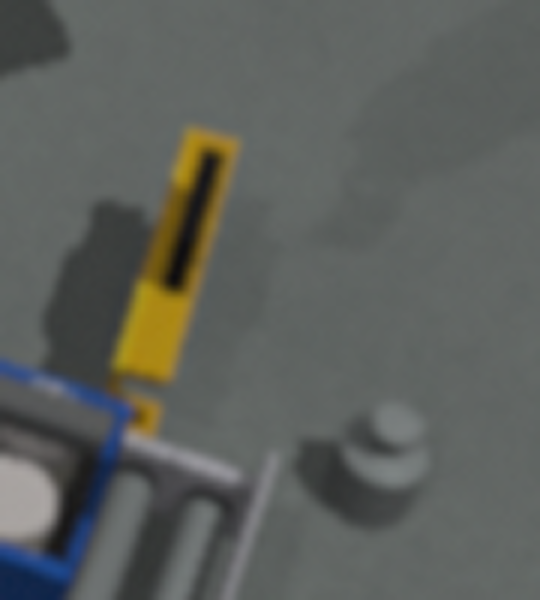

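```bash
python3 -m creep '[[[-20,170,0],[0,0,0],1],[[-20,170,0],[0,0,0],1],[[-20,170,0],[0,0,0],1],[[-20,170,0],[0,0,0],1],[[-20,170,0],[0,0,0],1],[[-20,170,0],[0,0,0],1],[[-20,170,0],[0,0,0],1],[[-20,170,0],[0,0,0],1]]'
python3 - <<'E'
from h import *
snap('wrist','w3'); st()
crop('w3',180,0,400,150,3.6,'w3a')
E
```

```text
clock: 3.55
position: [442.9, 416.2, 347.2]
ee_rot: [0.003, 0.707, -0.707, -0.003]
contact_force: [0.3, 0.1, 0.7]
gripper_width: 85.5
{'clock': np.float64(3.6), 'joints': array([ 1.02 ,  0.302,  0.171,  0.   , -1.44 , -1.028]), 'position': array([443.002, 416.077, 347.399]), 'ee_rot': array([ 0.003,  0.707, -0.707, -0.003]), 'contact_force': array([-0.344, -0.729, -0.261]), 'wrist_torque': array([-0.006, -0.043,  0.015]), 'gripper_width': np.float64(85.774)}
```

View pics/w3a.png

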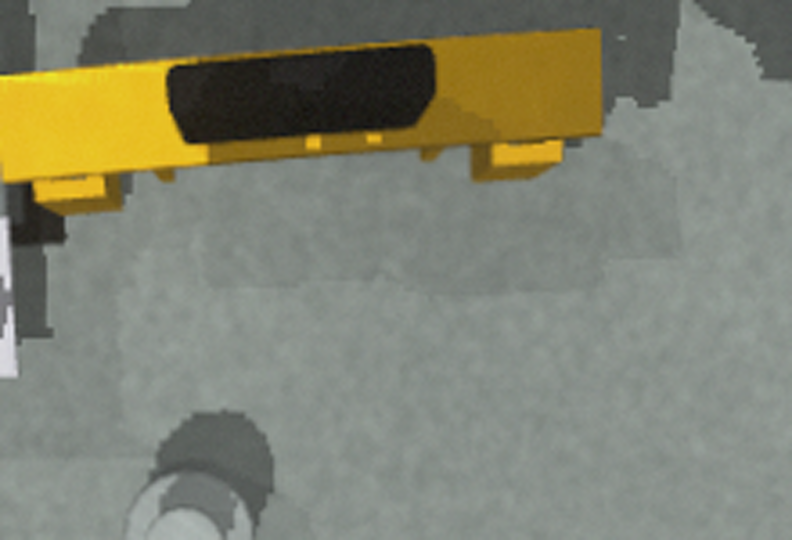

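Run:
```python
from h import *
f=lambda X,Y:(180+(X+.5)/3.6-.5,0+(Y+.5)/3.6-.5)
print('top corners',[at_z('w3',f(*q),102) for q in((2,76),(600,30),(5,182),(602,132))])
for w in('w2','w3'):
    P,p,d=cloud(w)
    m=(P[...,2]>99)&(P[...,2]<107)&(P[...,0]<527)&(P[...,0]>335)&(P[...,1]>240)&(P[...,1]<315)
    m=cv2.erode(m.astype(np.uint8),np.ones((2,2)))>0
    Q=P[m]; print(w,'top',len(Q),cv2.minAreaRect(Q[:,:2].astype(np.float32)))
    m=(P[...,2]>146)&(P[...,2]<156)&(P[...,0]<500)&(P[...,0]>360)&(P[...,1]>240)&(P[...,1]<315)
    Q=P[m]; print('grip',len(Q),cv2.minAreaRect(Q[:,:2].astype(np.float32)),Q.mean(0))
```

```text
top corners [array([522.4, 269.5, 102. ]), array([346.7, 257.9, 102. ]), array([523.1, 299.2, 102. ]), array([344.7, 286.2, 102. ])]
w2 top 2681 ((435.0394592285156, 278.0052795410156), (178.94749450683594, 29.914451599121094), 3.819091796875)
grip 865 ((435.63623046875, 280.8446044921875), (69.74922943115234, 14.605416297912598), 3.6407973766326904) [435.71214488 279.95515177 150.59306764]
w3 top 3079 ((434.91937255859375, 279.17431640625), (177.98646545410156, 29.741100311279297), 4.182266712188721)
grip 1208 ((435.3863525390625, 281.50189208984375), (69.11663818359375, 14.471875190734863), 3.8296196460723877) [435.21556373 282.02651056 150.68989582]
```

```bash
cat >> h.py <<'E'
def yaw():
    M=R.from_quat(arm.read_state()['ee_rot']).as_matrix(); return np.degrees(np.arctan2(M[1,0],M[0,0]))%360, M[:,1].round(4)
def to(x,y,z,yd):
    s=arm.read_state(); w=(yd-yaw()[0]+180)%360-180
    print('shift',np.round(np.array([x,y,z])-s['position'],1),'turn',round(np.radians(w),4),yaw(),'t',s['clock'])
E
python3 -c "
from h import *
to(435.5,281.2,190,273.8)"
```

```text
shift [  -7.5 -134.9 -157.4] turn 1.6452 (np.float64(179.53843401016996), array([ 6.e-04,  5.e-04, -1.e+00])) t 3.6
```

```bash
python3 -m creep '[[[-7.5,-135,-100],[0,0,1.645],1],[[-7.5,-135,-100],[0,0,1.645],1],[[-7.5,-135,-100],[0,0,1.645],1],[[-7.5,-135,-100],[0,0,1.645],1],[[-7.5,-135,-100],[0,0,1.645],1],[[-7.5,-135,-100],[0,0,1.645],1],[[-7.5,-135,-100],[0,0,1.645],1],[[-7.5,-135,-100],[0,0,1.645],1],[[-7.5,-135,-100],[0,0,1.645],1],[[-7.5,-135,-130],[0,0,1.645],1],[[-7.5,-135,-157],[0,0,1.645],1],[[-7.5,-135,-157],[0,0,1.645],1]]'; python3 -c "
from h import *
to(435.5,281.2,109,273.8)"
```

```text
clock: 4.6
position: [432.4, 279.1, 185.4]
ee_rot: [-0.484, 0.519, -0.518, 0.478]
contact_force: [-0.1, -1.3, -0.4]
gripper_width: 85.1
shift [  3.1   2.1 -76.4] turn 0.1404 (np.float64(265.75817066518346), array([-0.0071, -0.0052, -1.    ])) t 4.6
```

```bash
python3 -m creep '[[[0,0,0],[0,0,0.14],1],[[0,0,0],[0,0,0.14],1],[[0,0,0],[0,0,0.14],1]]'; python3 -c "
from h import *
to(435.5,281.2,109,273.8)"
```

```text
clock: 4.85
position: [435.2, 281.9, 190.5]
ee_rot: [-0.514, 0.485, -0.485, 0.515]
contact_force: [-0.2, 0.5, 0.0]
gripper_width: 85.6
shift [  0.3  -0.7 -81.5] turn 0.0068 (np.float64(273.40971045651776), array([ 0.001,  0.001, -1.   ])) t 4.85
```

```bash
python3 -m creep '[[[0.3,-0.7,-30],[0,0,0.007],1],[[0.3,-0.7,-60],[0,0,0.007],1],[[0.3,-0.7,-76],[0,0,0.007],1],[[0.3,-0.7,-81],[0,0,0.007],1],[[0.3,-0.7,-81],[0,0,0.007],1],[[0.3,-0.7,-81],[0,0,0.007],-1],[[0.3,-0.7,-81],[0,0,0.007],-1],[[0.3,-0.7,-81],[0,0,0.007],-1],[[0.3,-0.7,-81],[0,0,0.007],-1],[[0.3,-0.7,-81],[0,0,0.007],-1],[[0.3,-0.7,-81],[0,0,0.007],-1],[[0.3,-0.7,-81],[0,0,0.007],-1]]'; python3 -m creep '[[[0,0,0],[0,0,0],-1],[[0,0,0],[0,0,0],-1],[[0,0,0],[0,0,0],-1]]'; python3 -c "
from h import *
st();to(435.5,281.2,109,273.8)"
```

```text
clock: 5.85
position: [435.2, 282.0, 109.2]
ee_rot: [-0.517, 0.482, -0.482, 0.517]
contact_force: [-1.0, -1.1, 4.1]
gripper_width: 13.2
clock: 6.1
position: [435.2, 282.1, 109.2]
ee_rot: [-0.517, 0.482, -0.482, 0.517]
contact_force: [-1.6, -2.4, 4.7]
gripper_width: 13.6
{'clock': np.float64(6.1), 'joints': array([ 0.888,  0.333, -0.417,  0.   , -0.82 ,  0.753]), 'position': array([435.242, 282.09 , 109.204]), 'ee_rot': array([-0.517,  0.482, -0.482,  0.517]), 'contact_force': array([-1.624, -2.386,  4.744]), 'wrist_torque': array([-0.3  ,  0.396,  0.03 ]), 'gripper_width': np.float64(13.554)}
shift [ 0.3 -0.9 -0.2] turn -0.0041 (np.float64(274.03536282394333), array([ 3.e-04,  0.e+00, -1.e+00])) t 6.1
```

Run:
```python
from h import *
crop('scene0',170,165,230,235,8,'p1'); crop('side0',255,225,335,275,9,'p2')
```

```text
(no output)
```

View pics/p1.png

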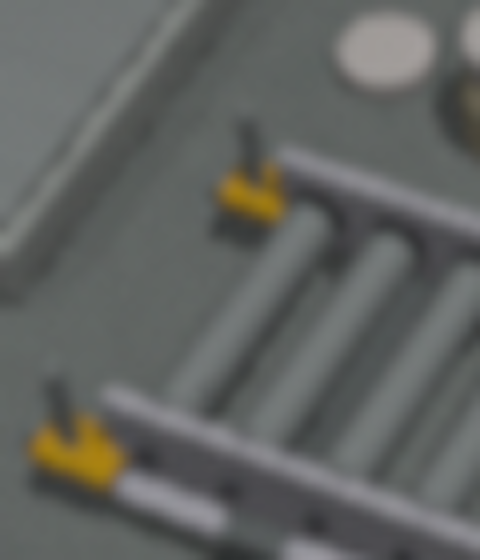

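View pics/p2.png

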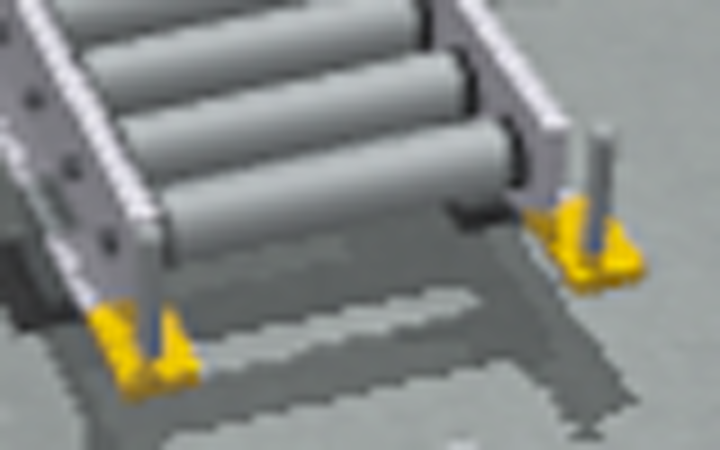

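```bash
python3 -m creep '[[[0,0,30],[0,0,0],-1],[[0,0,70],[0,0,0],-1],[[0,0,110],[0,0,-0.1],-1],[[0,0,150],[0,0,-0.2],-1],[[0,0,190],[0,0,-0.3],-1],[[0,0,230],[0,0,-0.4],-1],[[0,0,260],[0,0,-0.5],-1],[[0,0,260],[0,0,-0.6],-1],[[0,0,260],[0,0,-0.7],-1],[[0,0,260],[0,0,-0.8],-1],[[0,0,260],[0,0,-0.9],-1],[[0,0,260],[0,0,-1],-1]]'
```

```text
clock: 7.1
position: [434.5, 282.2, 366.8]
ee_rot: [0.222, -0.672, 0.672, -0.22]
contact_force: [0.3, 0.4, -3.2]
gripper_width: 13.4
```

Run:
```python
from h import *
g=lambda x0,y0,k:(lambda X,Y:(x0+(X+.5)/k-.5,y0+(Y+.5)/k-.5))
s=g(170,165,8);t=g(255,225,9)
for n,f,a,b in(('scene0',s,(247,128),(57,388)),('side0',t,(148,228),(603,132))):
    A=at_z(n,f(*a),95);B=at_z(n,f(*b),95);print(n,A,B,(A+B)/2)
A=at_z('side0',t(154,352),45);B=at_z('side0',t(594,250),45);print(A,B,(A+B)/2)
to(480,60,370,180)
```

```text
scene0 [ 561.5 -215.6   95. ] [ 716.4 -212.8   95. ] [ 638.95 -214.2    95.  ]
side0 [ 551.6 -221.8   95. ] [ 706.7 -223.3   95. ] [ 629.15 -222.55   95.  ]
[ 552.7 -224.6   45. ] [ 707.1 -223.4   45. ] [ 629.9 -224.    45. ]
shift [  45.5 -222.2    3.2] turn -0.6358 (np.float64(216.43132989087897), array([-0.003 , -0.0011, -1.    ])) t 7.1
```

```bash
python3 -m creep '[[[0,0,20],[0,0,-0.12],-1],[[20,-30,25],[0,0,-0.24],-1],[[35,-65,25],[0,0,-0.36],-1],[[50,-100,25],[0,0,-0.48],-1],[[65,-135,25],[0,0,-0.6],-1],[[80,-170,25],[0,0,-0.72],-1],[[95,-205,25],[0,0,-0.84],-1],[[110,-240,25],[0,0,-0.96],-1],[[125,-275,25],[0,0,-1.08],-1],[[140,-310,25],[0,0,-1.2],-1],[[155,-345,25],[0,0,-1.32],-1],[[165,-380,25],[0,0,-1.44],-1]]'; python3 -c "
from h import *
to(629.3,-222,330,90.8)"
```

```text
clock: 8.1
position: [601.0, -99.3, 391.0]
ee_rot: [-0.276, -0.651, 0.651, 0.278]
contact_force: [0.9, 1.1, -2.8]
gripper_width: 13.4
shift [  28.3 -122.7  -61. ] turn -0.7517 (np.float64(133.87094575281372), array([-0.0032,  0.0013, -1.    ])) t 8.1
```

```bash
python3 -m creep '[[[10,-40,0],[0,0,-0.12],-1],[[20,-80,0],[0,0,-0.24],-1],[[28,-123,0],[0,0,-0.36],-1],[[28,-123,-30],[0,0,-0.48],-1],[[28,-123,-60],[0,0,-0.6],-1],[[28,-123,-90],[0,0,-0.72],-1],[[28,-123,-110],[0,0,-0.752],-1],[[28,-123,-125],[0,0,-0.752],-1],[[28,-123,-131],[0,0,-0.752],-1],[[28,-123,-131],[0,0,-0.752],-1],[[28,-123,-131],[0,0,-0.752],-1],[[28,-123,-131],[0,0,-0.752],-1]]'; python3 -c "
from h import *
to(629.3,-222,260,90.8)
snap('wrist','w4');snap('side','sd4');crop('sd4',210,130,380,300,4.5,'sd4a')"
```

```text
clock: 9.1
position: [628.9, -221.1, 263.9]
ee_rot: [0.496, 0.505, -0.505, -0.494]
contact_force: [0.1, -0.6, -3.8]
gripper_width: 13.0
shift [ 0.4 -0.9 -3.9] turn -0.006 (np.float64(91.14574634548453), array([ 2.4e-03, -6.0e-04, -1.0e+00])) t 9.1
```

View pics/w4.png

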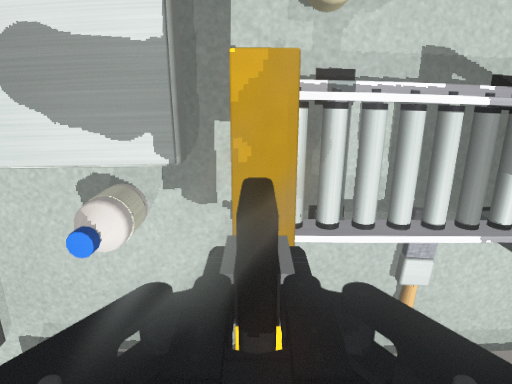

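View pics/sd4a.png

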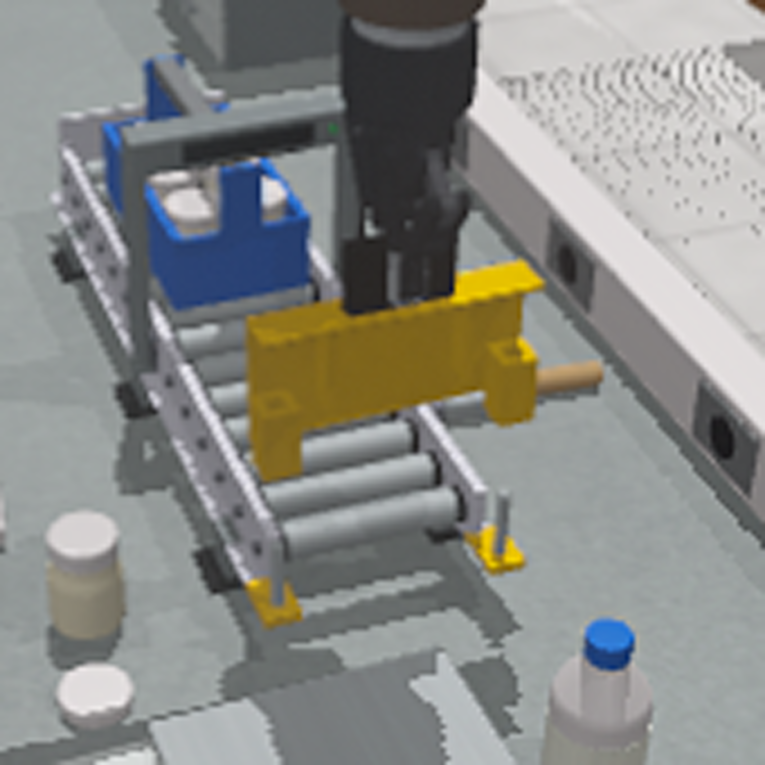

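Run:
```python
from h import *
crop('w4',220,35,310,100,8,'w4a')
z=256.7
for uv in((230.5,48),(299.5,48.5)): print(at_z('w4',uv,z))
P,p,d=cloud('w4')
m=(abs(P[...,2]-z)<5)&(P[...,0]<600)&(P[...,0]>500)&(P[...,1]>-270)&(P[...,1]<-180)
Q=P[m];print(len(Q),Q.min(0),Q.max(0),Q[:,2].mean(),cv2.minAreaRect(Q[:,:2].astype(np.float32)))
```

```text
[ 538.8 -232.2  256.7]
[ 538.4 -203.5  256.7]
9367 [ 538.15735983 -232.97009409  254.63351353] [ 599.98334033 -202.12645539  261.6265732 ] 257.1962258691122 ((569.2354125976562, -217.6134490966797), (61.821407318115234, 30.355472564697266), 0.6957604289054871)
```

View pics/w4a.png

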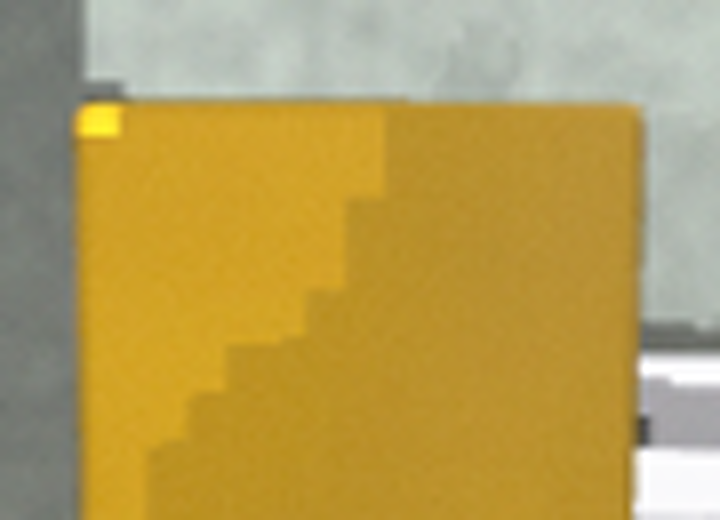

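```bash
python3 -m creep '[[[0.9,-1.5,-20],[0,0,0],-1],[[0.9,-1.5,-40],[0,0,0],-1],[[0.9,-1.5,-52],[0,0,0],-1],[[0.9,-1.5,-55],[0,0,0],-1],[[0.9,-1.5,-55],[0,0,0],-1],[[0.9,-1.5,-55],[0,0,0],-1]]'; python3 -c "
from h import *
to(629.8,-222.6,209,90.8)
snap('side','sd5');crop('sd5',240,190,350,290,7,'sd5a');st()"
```

```text
clock: 9.7
position: [629.9, -222.7, 209.2]
ee_rot: [0.496, 0.505, -0.505, -0.494]
contact_force: [-0.0, 0.3, -4.2]
gripper_width: 13.5
shift [-0.1  0.1 -0.2] turn -0.0062 (np.float64(91.1557810015676), array([ 0.0025, -0.001 , -1.    ])) t 9.7
{'clock': np.float64(9.75), 'joints': array([-9.800e-02,  4.710e-01,  9.000e-02,  1.000e-03, -1.186e+00,
       -1.453e+00]), 'position': array([ 630.035, -222.697,  209.61 ]), 'ee_rot': array([ 0.496,  0.506, -0.504, -0.494]), 'contact_force': array([ 0.844, -0.045, -3.038]), 'wrist_torque': array([-0.036, -0.046,  0.074]), 'gripper_width': np.float64(13.43)}
```

View pics/sd5a.png

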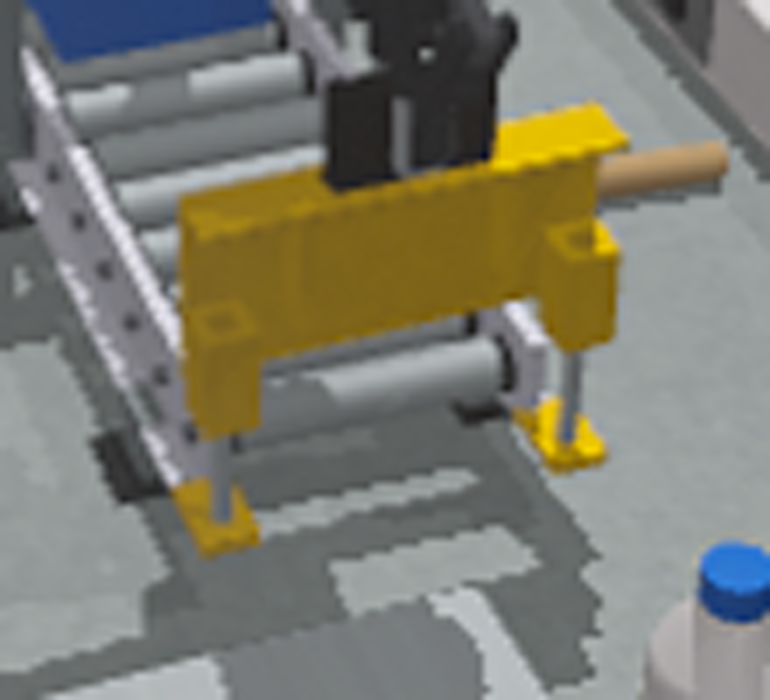

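```bash
python3 -m creep '[[[0,0,-2],[0,0,0],-1],[[0,0,-4],[0,0,0],-1],[[0,0,-5],[0,0,0],-1],[[0,0,-6],[0,0,0],-1],[[0,0,-7],[0,0,0],-1],[[0,0,-8],[0,0,0],-1]]'; python3 -c "
from h import *
st()"
```

```text
clock: 10.25
position: [629.1, -222.6, 199.7]
ee_rot: [-0.495, -0.505, 0.505, 0.495]
contact_force: [-0.4, -0.1, -3.4]
gripper_width: 13.7
{'clock': np.float64(10.25), 'joints': array([-0.098,  0.478,  0.076,  0.   , -1.169, -1.453]), 'position': array([ 629.147, -222.562,  199.72 ]), 'ee_rot': array([-0.495, -0.505,  0.505,  0.495]), 'contact_force': array([-0.357, -0.087, -3.397]), 'wrist_torque': array([-0.15 , -0.084, -0.034]), 'gripper_width': np.float64(13.72)}
```

```bash
python3 -m creep '[[[0,0,-4],[0,0,0],-1],[[0,0,-8],[0,0,0],-1],[[0,0,-12],[0,0,0],-1],[[0,0,-16],[0,0,0],-1]]'; python3 -c "
from h import *
st()"
```

```text
clock: 10.58
position: [629.0, -222.6, 183.2]
ee_rot: [-0.495, -0.505, 0.505, 0.495]
contact_force: [-0.2, -1.4, -2.8]
gripper_width: 13.4
{'clock': np.float64(10.583), 'joints': array([-0.098,  0.489,  0.053,  0.   , -1.134, -1.453]), 'position': array([ 629.008, -222.573,  183.165]), 'ee_rot': array([-0.495, -0.505,  0.505,  0.495]), 'contact_force': array([-0.206, -1.383, -2.826]), 'wrist_torque': array([-0.265, -0.017, -0.05 ]), 'gripper_width': np.float64(13.371)}
```

```bash
python3 -m creep '[[[0,0,-4],[0,0,0],-1],[[0,0,-8],[0,0,0],-1],[[0,0,-12],[0,0,0],-1],[[0,0,-16],[0,0,0],-1],[[0,0,-20],[0,0,0],-1],[[0,0,-23],[0,0,0],-1],[[0,0,-25],[0,0,0],-1]]'; python3 -c "
from h import *
snap('side','sd6');crop('sd6',240,190,350,290,7,'sd6a');st()"
```

```text
clock: 11.17
position: [629.0, -222.5, 158.2]
ee_rot: [-0.495, -0.505, 0.505, 0.495]
contact_force: [0.4, -1.1, -2.7]
gripper_width: 12.8
{'clock': np.float64(11.217), 'joints': array([-0.098,  0.509,  0.02 , -0.   , -1.082, -1.453]), 'position': array([ 628.9  , -222.453,  157.915]), 'ee_rot': array([-0.495, -0.505,  0.505,  0.495]), 'contact_force': array([ 0.572, -1.495, -2.59 ]), 'wrist_torque': array([-0.52 , -0.312, -0.137]), 'gripper_width': np.float64(13.127)}
```

View pics/sd6a.png

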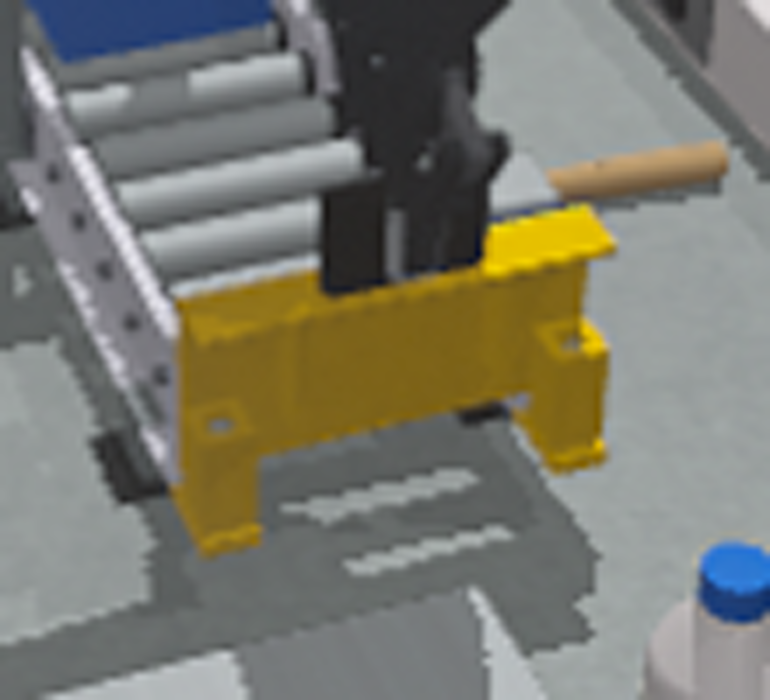

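```bash
python3 -m creep '[[[0,0,-1],[0,0,0],-1],[[0,0,-2],[0,0,0],-1],[[0,0,-3],[0,0,0],-1],[[0,0,-4],[0,0,0],-1],[[0,0,-4.5],[0,0,0],-1],[[0,0,-4.5],[0,0,0],-1]]'; python3 -c "
from h import *
st()"
```

```text
clock: 11.72
position: [629.4, -222.5, 154.8]
ee_rot: [0.495, 0.505, -0.505, -0.495]
contact_force: [0.0, -1.0, -0.8]
gripper_width: 13.4
{'clock': np.float64(11.717), 'joints': array([-0.098,  0.512,  0.016,  0.   , -1.074, -1.453]), 'position': array([ 629.444, -222.474,  154.846]), 'ee_rot': array([ 0.495,  0.505, -0.505, -0.495]), 'contact_force': array([ 0.027, -1.018, -0.79 ]), 'wrist_torque': array([-0.342,  0.065, -0.078]), 'gripper_width': np.float64(13.441)}
```

```bash
python3 -m creep '[[[0,0,-1],[0,0,0],-1],[[0,0,-2],[0,0,0],-1],[[0,0,-2],[0,0,0],-1]]'; python3 -m creep '[[[0,0,0],[0,0,0],-0.6],[[0,0,0],[0,0,0],-0.6],[[0,0,0],[0,0,0],-0.6],[[0,0,0],[0,0,0],-0.6],[[0,0,0],[0,0,0],-0.6]]';python3 -c "
from h import *
st()"
```

```text
clock: 11.97
position: [630.2, -222.5, 154.3]
ee_rot: [0.496, 0.506, -0.505, -0.494]
contact_force: [1.7, 1.2, 5.5]
gripper_width: 13.3
clock: 12.38
position: [628.9, -222.4, 151.8]
ee_rot: [-0.495, -0.505, 0.505, 0.495]
contact_force: [-0.7, 0.4, -0.7]
gripper_width: 17.3
{'clock': np.float64(12.383), 'joints': array([-0.098,  0.515,  0.013, -0.   , -1.07 , -1.453]), 'position': array([ 628.891, -222.411,  151.819]), 'ee_rot': array([-0.495, -0.505,  0.505,  0.495]), 'contact_force': array([-0.747,  0.401, -0.737]), 'wrist_torque': array([ 0.054, -0.046,  0.004]), 'gripper_width': np.float64(17.253)}
```

```bash
python3 -m creep '[[[0,0,4],[0,0,0],0],[[0,0,40],[0,0,0],0.3],[[0,0,80],[0,0,0],0.3],[[0,0,120],[0,0,0],0.3],[[0,0,160],[0,0,0],0.3],[[0,0,180],[0,0,0],0.3]]'
python3 - <<'E'
from h import *
snap('side','sd7');crop('sd7',240,190,350,290,7,'sd7a')
snap('wrist','w7')
P,p,d=cloud('w2')
m=(P[...,2]>181)&(P[...,2]<193)&(P[...,0]>540)
Q=P[m]; print(len(Q),Q.min(0),Q.max(0),cv2.minAreaRect(Q[:,:2].astype(np.float32)))
P,p,d=cloud('w7')
m=(P[...,2]>146-3)&(P[...,2]<153)&(P[...,0]>510)&(P[...,0]<720)&(abs(P[...,1]+222)<40)
Q=P[m];print('stop top',len(Q),cv2.minAreaRect(Q[:,:2].astype(np.float32)),np.median(Q[:,2]))
A=np.c_[Q[:,:2],np.ones(len(Q))];print(np.linalg.lstsq(A,Q[:,2],rcond=None)[0])
E
```

```text
clock: 12.88
position: [630.1, -223.3, 339.2]
ee_rot: [0.498, 0.506, -0.504, -0.492]
contact_force: [1.0, 0.1, 1.7]
gripper_width: 55.8
5175 [607.81924347  91.56898096 181.00338834] [642.86884832 287.31070734 190.95402766] ((624.7864990234375, 189.51171875), (195.68429565429688, 35.031402587890625), 89.66545867919922)
stop top 3902 ((629.1526489257812, -217.89390563964844), (179.25160217285156, 30.11441421508789), 0.9337924718856812) 148.11752528658653
[-1.43824242e-03 -2.02164680e-04  1.48989077e+02]
```

View pics/sd7a.png

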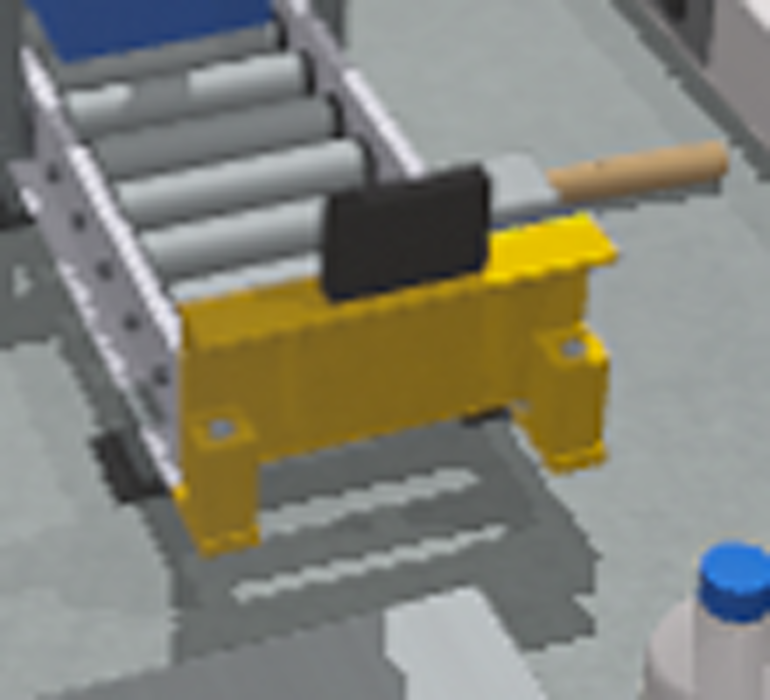

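View pics/w7.png

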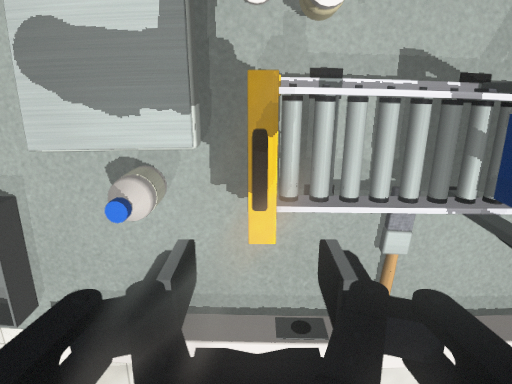

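```bash
python3 -m creep '[[[0,40,0],[0,0,0.12],0.3],[[0,80,0],[0,0,0.24],0.3],[[0,120,0],[0,0,0.36],0.3],[[0,160,0],[0,0,0.48],0.3],[[0,200,0],[0,0,0.6],0.3],[[0,240,0],[0,0,0.72],0.3],[[-2,280,0],[0,0,0.84],0.3],[[-5,320,0],[0,0,0.96],0.3],[[-5,360,0],[0,0,1.08],0.3],[[-5,400,0],[0,0,1.2],0.3],[[-5,440,0],[0,0,1.32],0.3],[[-5,470,0],[0,0,1.44],0.3]]'; python3 -m creep '[[[0,0,0],[0,0,0.12],0.3],[[0,0,0],[0,0,0.12],0.3],[[0,0,0],[0,0,0.12],0.3]]'
python3 - <<'E'
from h import *
to(624.7,268,160,180.3)
snap('wrist','w8')
E
```

```text
clock: 13.98
position: [623.1, 250.5, 330.7]
ee_rot: [-0.036, -0.706, 0.706, 0.037]
contact_force: [1.3, -0.3, 0.0]
gripper_width: 55.8
clock: 14.23
position: [623.7, 247.6, 331.1]
ee_rot: [0.003, -0.707, 0.708, -0.002]
contact_force: [-0.3, -0.4, -0.0]
gripper_width: 55.6
shift [   1.    20.4 -171.1] turn -0.0012 (np.float64(180.37051902359423), array([-0.0017, -0.0011, -1.    ])) t 14.2333
```

View pics/w8.png

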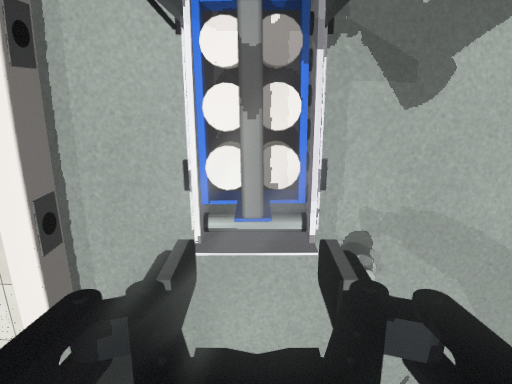

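Run:
```python
from h import *
for uv in((252,221),(252,217),(240,150),(263,150),(240,210),(263,210),(240,60),(262,60)): print(uv,at_z('w8',uv,186))
```

```text
(252, 221) [626.9 289.  186. ]
(252, 217) [626.9 285.1 186. ]
(240, 150) [637.4 224.1 186. ]
(263, 150) [617.7 224.  186. ]
(240, 210) [637.8 278.5 186. ]
(263, 210) [617.  278.3 186. ]
(240, 60) [637.  151.1 186. ]
(262, 60) [619.3 151.  186. ]
```

```bash
python3 -m creep '[[[3,20.5,-30],[0,0,0],0.3],[[3,20.5,-70],[0,0,0],0.3],[[3,20.5,-110],[0,0,0],0.3],[[3,20.5,-145],[0,0,0],0.3],[[3,20.5,-165],[0,0,0],0.3],[[3,20.5,-171],[0,0,0],0.3],[[3,20.5,-171],[0,0,0],0.3],[[3,20.5,-171],[0,0,0],0.3],[[3,20.5,-171],[0,0,0],-0.2],[[3,20.5,-171],[0,0,0],-0.5],[[3,20.5,-171],[0,0,0],-1],[[3,20.5,-171],[0,0,0],-1]]'; python3 -m creep '[[[0,0,0],[0,0,0],-1],[[0,0,0],[0,0,0],-1],[[0,0,0],[0,0,0],-1],[[0,0,0],[0,0,0],-1],[[0,0,0],[0,0,0],-1]]'
python3 - <<'E'
from h import *
st();print(yaw())
snap('wrist','w9')
E
```

```text
clock: 15.28
position: [627.7, 268.4, 163.3]
ee_rot: [-0.002, 0.708, -0.707, 0.004]
contact_force: [-0.9, -0.5, 4.4]
gripper_width: 18.7
clock: 15.7
position: [627.8, 268.5, 163.3]
ee_rot: [-0.002, 0.707, -0.707, 0.004]
contact_force: [-0.4, -0.1, 5.8]
gripper_width: 19.0
{'clock': np.float64(15.7), 'joints': array([ 6.410e-01,  5.290e-01,  6.800e-02,  1.000e-03, -1.107e+00,
       -6.320e-01]), 'position': array([627.762, 268.458, 163.336]), 'ee_rot': array([-0.002,  0.707, -0.707,  0.004]), 'contact_force': array([-0.358, -0.053,  5.837]), 'wrist_torque': array([0.002, 0.452, 0.009]), 'gripper_width': np.float64(18.959)}
(np.float64(180.54714103330525), array([ 0.0029,  0.0011, -1.    ]))
```

View pics/w9.png

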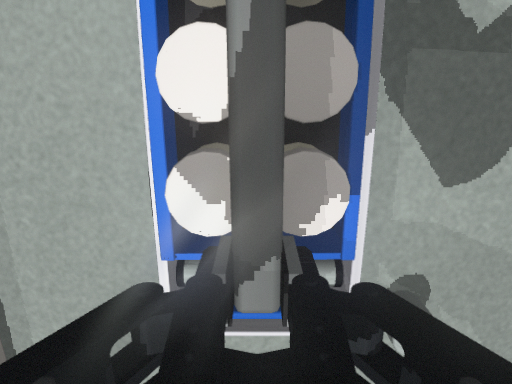

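```bash
python3 -m creep '[[[0,-3,2],[0,0,0],-1],[[0,-8,2],[0,0,0],-1],[[0.2,-16,2],[0,0,0],-1],[[0.3,-26,2],[0,0,0],-1],[[0.5,-38,2],[0,0,0],-1],[[0.6,-50,2],[0,0,0],-1],[[0.7,-62,2],[0,0,0],-1],[[0.8,-74,2],[0,0,0],-1],[[1,-86,2],[0,0,0],-1],[[1.2,-95,2],[0,0,0],-1],[[1.3,-102,2],[0,0,0],-1],[[1.4,-105,2],[0,0,0],-1]]'
python3 - <<'E'
from h import *
st()
snap('scene','sc10');crop('sc10',200,170,360,290,5,'sc10a')
E
```

```text
clock: 16.75
position: [628.3, 161.5, 163.3]
ee_rot: [0.003, -0.707, 0.707, -0.003]
contact_force: [-0.9, 1.3, 3.3]
gripper_width: 18.8
{'clock': np.float64(16.75), 'joints': array([ 0.501,  0.475, -0.024,  0.   , -1.073, -0.493]), 'position': array([628.308, 161.546, 163.349]), 'ee_rot': array([ 0.003, -0.707,  0.707, -0.003]), 'contact_force': array([-0.928,  1.303,  3.256]), 'wrist_torque': array([0.295, 0.379, 0.178]), 'gripper_width': np.float64(18.808)}
```

View pics/sc10a.png

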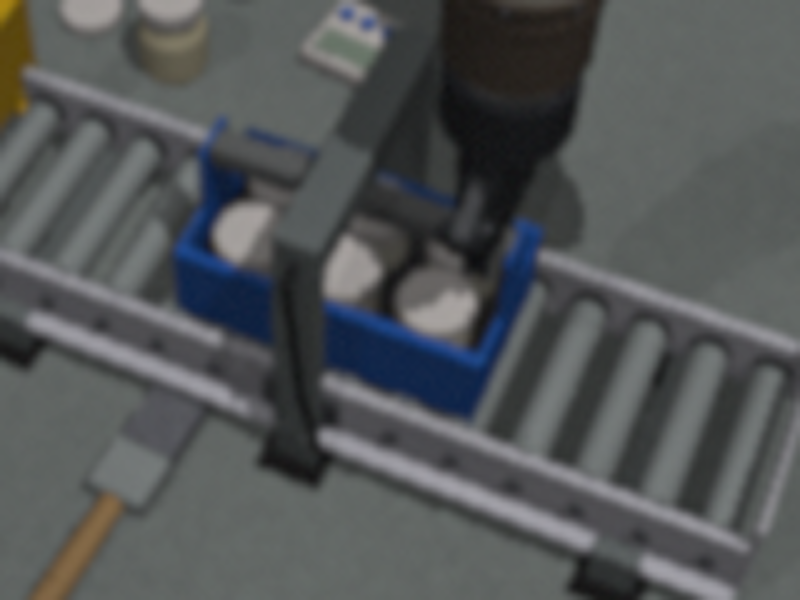

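```bash
python3 -m creep '[[[0,-4,0],[0,0,0],-1],[[0.1,-9,0],[0,0,0],-1],[[0.2,-12,0],[0,0,0],-1],[[0.2,-13,0],[0,0,0],-1],[[0.2,-13,0],[0,0,0],-1],[[0.2,-13,0],[0,0,0],-1]]';  python3 -m creep '[[[0,0,0],[0,0,0],-0.5],[[0,0,0],[0,0,0],-0.3],[[0,0,0],[0,0,0],-0.1],[[0,0,0],[0,0,0],0.2],[[0,0,20],[0,0,0],0.2],[[0,0,60],[0,0,0],0.2],[[0,0,100],[0,0,0],0.2],[[0,0,135],[0,0,0],0.2],[[0,-20,150],[0,0,0],0.2],[[0,-60,155],[0,0,0],0.2],[[0,-100,155],[0,0,0],0.2],[[0,-120,155],[0,0,0],0.2]]'
python3 - <<'E'
from h import *
st()
snap('wrist','w11'); snap('scene','sc11');crop('sc11',200,170,360,290,5,'sc11a')
E
```

```text
clock: 17.3
position: [628.6, 149.8, 163.3]
ee_rot: [0.003, -0.707, 0.707, -0.003]
contact_force: [-1.9, -1.1, 4.8]
gripper_width: 19.1
clock: 18.3
position: [628.5, 27.2, 319.0]
ee_rot: [0.002, -0.707, 0.707, -0.003]
contact_force: [-0.6, 0.5, -0.5]
gripper_width: 51.2
{'clock': np.float64(18.3), 'joints': array([ 0.3  ,  0.349,  0.17 ,  0.   , -1.391, -0.293]), 'position': array([628.465,  27.176, 319.01 ]), 'ee_rot': array([ 0.002, -0.707,  0.707, -0.003]), 'contact_force': array([-0.625,  0.485, -0.454]), 'wrist_torque': array([ 0.053, -0.092,  0.035]), 'gripper_width': np.float64(51.231)}
```

View pics/w11.png

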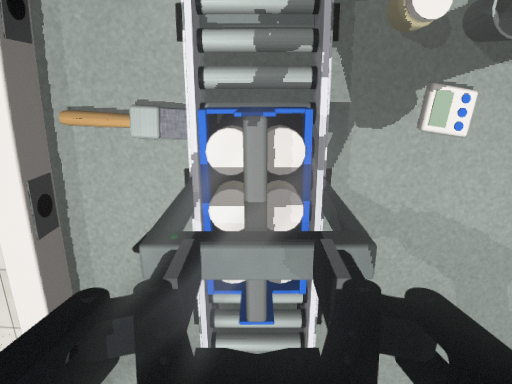

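View pics/sc11a.png

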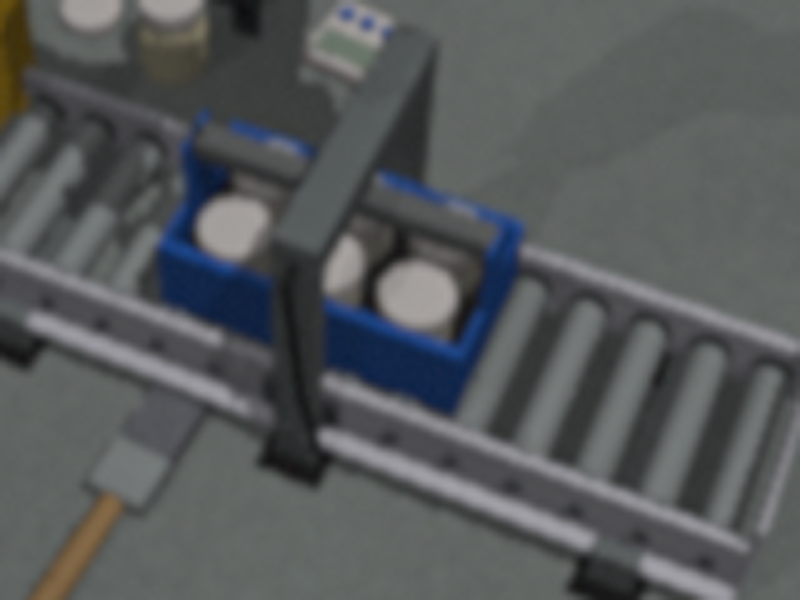

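Run:
```python
from h import *
for uv in((255,110),(255,116),(245,130),(266,130),(244,195),(267,195)): print(uv,at_z('w11',uv,186))
P,p,d=cloud('w11')
m=(P[...,2]>225)&(P[...,2]<250)&(abs(P[...,0]-625)<110)&(P[...,1]<120)
Q=P[m];print(Q.min(0),Q.max(0))
to(627.5,-8,161,180.6)
```

```text
(255, 110) [629.9 -30.2 186. ]
(255, 116) [629.9 -25.5 186. ]
(245, 130) [637.9 -14.4 186. ]
(266, 130) [620.9 -14.5 186. ]
(244, 195) [638.8  40.5 186. ]
(267, 195) [619.2  40.3 186. ]
[538.36955522  60.99851312 225.00462736] [716.50555019  92.70324637 238.2863291 ]
shift [  -1.   -35.  -157.3] turn 0.0057 (np.float64(180.2716383993383), array([ 1.e-04, -2.e-04, -1.e+00])) t 18.4
```

```bash
python3 -m creep '[[[0,-33,0],[0,0,0],0.2],[[0,-33,-10],[0,0,0],0.2],[[0,-33,-50],[0,0,0],0.2],[[0,-33,-90],[0,0,0],0.2],[[0,-33,-130],[0,0,0],0.2],[[0,-33,-150],[0,0,0],0.2],[[0,-33,-156],[0,0,0],0.2],[[0,-33,-156],[0,0,0],0.2],[[0,-33,-156],[0,0,0],-0.2],[[0,-33,-156],[0,0,0],-0.5],[[0,-33,-156],[0,0,0],-1],[[0,-33,-156],[0,0,0],-1]]'; python3 -m creep '[[[0,0,0],[0,0,0],-1],[[0,0,0],[0,0,0],-1],[[0,0,0],[0,0,0],-1],[[0,0,0],[0,0,0],-1]]';python3 -c "
from h import *
st()"
```

```text
clock: 19.4
position: [630.3, -2.6, 164.8]
ee_rot: [-0.002, 0.707, -0.707, 0.005]
contact_force: [1.6, 0.3, 3.5]
gripper_width: 18.4
clock: 19.73
position: [630.3, -2.7, 164.8]
ee_rot: [-0.002, 0.707, -0.707, 0.005]
contact_force: [0.9, 0.7, 6.1]
gripper_width: 18.6
{'clock': np.float64(19.733), 'joints': array([ 2.520e-01,  4.420e-01, -7.600e-02,  1.000e-03, -1.047e+00,
       -2.430e-01]), 'position': array([630.34 ,  -2.737, 164.8  ]), 'ee_rot': array([-0.002,  0.707, -0.707,  0.005]), 'contact_force': array([0.931, 0.668, 6.062]), 'wrist_torque': array([ 0.256, -0.041,  0.007]), 'gripper_width': np.float64(18.602)}
```

```bash
python3 -m creep '[[[0,-3,2],[0,0,0],-1],[[0,-8,2],[0,0,0],-1],[[0.2,-16,2],[0,0,0],-1],[[0.3,-28,2],[0,0,0],-1],[[0.5,-41,2],[0,0,0],-1],[[0.7,-54,2],[0,0,0],-1],[[0.9,-67,2],[0,0,0],-1],[[1.1,-80,2],[0,0,0],-1],[[1.3,-93,2],[0,0,0],-1],[[1.4,-105,2],[0,0,0],-1],[[1.5,-114,2],[0,0,0],-1],[[1.6,-119,2],[0,0,0],-1]]';  python3 -m creep '[[[0,-2,0],[0,0,0],-1],[[0,-3,0],[0,0,0],-1],[[0,-3,0],[0,0,0],-1],[[0,-3,0],[0,0,0],-1],[[0,-3,0],[0,0,0],-0.5],[[0,-3,0],[0,0,0],-0.3],[[0,-3,0],[0,0,0],-0.1],[[0,-3,0],[0,0,0],0.2],[[0,-3,20],[0,0,0],0.2],[[0,-3,50],[0,0,0],0.2],[[0,-3,80],[0,0,0],0.2],[[0,-3,85],[0,0,0],0.2]]'
python3 - <<'E'
from h import *
st()
snap('wrist','w12'); snap('side','sd12')
E
```

```text
clock: 20.73
position: [630.1, -124.7, 164.8]
ee_rot: [0.003, -0.707, 0.707, -0.003]
contact_force: [-0.5, 0.6, 5.4]
gripper_width: 18.5
clock: 21.73
position: [632.7, -125.6, 255.2]
ee_rot: [0.0, -0.706, 0.708, -0.007]
contact_force: [0.5, -0.0, 1.8]
gripper_width: 51.2
{'clock': np.float64(21.733), 'joints': array([ 0.056,  0.4  ,  0.091,  0.003, -1.252, -0.046]), 'position': array([ 632.668, -125.597,  255.221]), 'ee_rot': array([ 0.   , -0.706,  0.708, -0.007]), 'contact_force': array([ 0.489, -0.021,  1.775]), 'wrist_torque': array([-0.05 , -0.082, -0.041]), 'gripper_width': np.float64(51.202)}
```

View pics/w12.png

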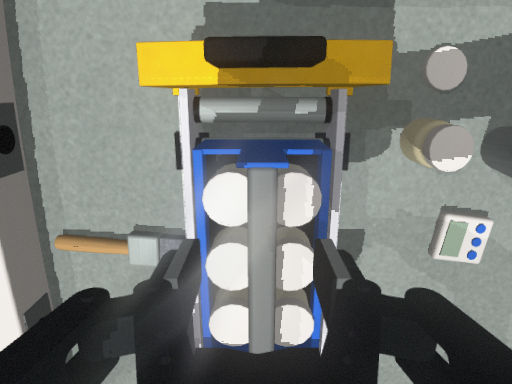

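View pics/sd12.png

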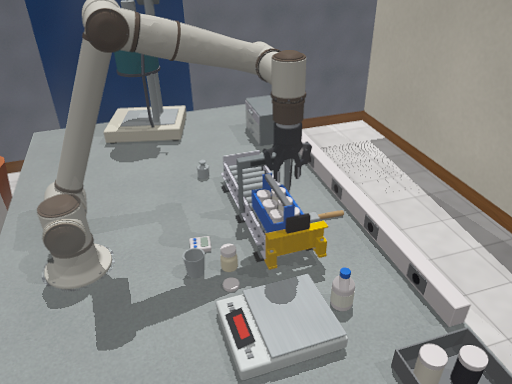

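Run:
```python
from h import *
print(at_z('w12',(265,150),186),at_z('w12',(262,166),186),at_z('w12',(250,200),187),at_z('w12',(276,200),187),at_z('w12',(250,320),187),at_z('w12',(275,320),187))
P,p,d=cloud('w12')
for v in range(130,175,3):print(v,P[v,265].round(1))
m=(P[...,2]>181)&(P[...,2]<193)&(abs(P[...,0]-630)<40)&(P[...,1]>-180)
Q=P[m];print(Q.min(0),Q.max(0))
```

```text
[ 628.  -161.3  186. ] [ 629.8 -150.9  186. ] [ 637.3 -128.4  187. ] [ 620.3 -128.6  187. ] [636.9 -35.5 187. ] [618.4 -35.8 187. ]
130 [ 625.2 -155.6    0.8]
133 [ 6.251e+02 -1.521e+02  4.000e-01]
136 [ 6.250e+02 -1.486e+02  5.000e-01]
139 [ 626.2 -154.1   72.6]
142 [ 626.5 -154.3   95.5]
145 [ 626.8 -154.1  113.2]
148 [ 627.  -154.   129.3]
151 [ 627.3 -154.3  146.2]
154 [ 627.5 -154.1  158.7]
157 [ 627.7 -154.1  171. ]
160 [ 627.8 -153.8  180.6]
163 [ 627.9 -153.   186.3]
166 [ 627.9 -151.2  187.2]
169 [ 627.9 -149.6  188.8]
172 [ 627.8 -147.2  186.9]
[ 613.1684754  -154.45503873  181.10264687] [646.47521226  -4.25758103 190.32947214]
```

```bash
python3 -m creep '[[[0,20,0],[0,0,0],0.2],[[-2,50,0],[0,0,0],0.2],[[-2,70,0],[0,0,0],0.2],[[-2,71,-5],[0,0,0],0.2],[[-2,71,-10],[0,0,0],0.2],[[-2,71,-10],[0,0,0],0.2]]'; python3 -c "
from h import *
to(628.5,-54,162,180.6);st()"
```

```text
clock: 22.33
position: [627.0, -54.1, 236.3]
ee_rot: [0.005, -0.707, 0.707, -0.001]
contact_force: [-0.0, -0.2, -0.4]
gripper_width: 51.4
shift [  1.5   0.1 -74.3] turn 0.0016 (np.float64(180.50912625377657), array([-5.1e-03, -1.0e-04, -1.0e+00])) t 22.3333
{'clock': np.float64(22.333), 'joints': array([ 1.700e-01,  3.920e-01,  3.100e-02, -1.000e-03, -1.216e+00,
       -1.610e-01]), 'position': array([626.984, -54.102, 236.316]), 'ee_rot': array([ 0.005, -0.707,  0.707, -0.001]), 'contact_force': array([-0.04 , -0.228, -0.361]), 'wrist_torque': array([-0.04 , -0.035,  0.008]), 'gripper_width': np.float64(51.375)}
```

```bash
python3 -m creep '[[[1,0,-20],[0,0,0],0.2],[[1,0,-50],[0,0,0],0.2],[[1,0,-68],[0,0,0],0.2],[[1,0,-74],[0,0,0],0.2],[[1,0,-74],[0,0,0],0.2],[[1,0,-74],[0,0,0],-0.2],[[1,0,-74],[0,0,0],-0.5],[[1,0,-74],[0,0,0],-1],[[1,0,-74],[0,0,0],-1],[[1,0,-74],[0,0,0],-1],[[1,0,-74],[0,0,0],-1],[[1,0,-74],[0,0,0],-1]]';python3 -c "
from h import *
st();print(yaw())"
```

```text
clock: 23.33
position: [629.7, -54.1, 167.0]
ee_rot: [0.003, -0.707, 0.707, -0.004]
contact_force: [-3.1, -1.2, 5.6]
gripper_width: 19.0
{'clock': np.float64(23.333), 'joints': array([ 1.700e-01,  4.440e-01, -6.600e-02,  1.000e-03, -1.058e+00,
       -1.610e-01]), 'position': array([629.693, -54.15 , 166.959]), 'ee_rot': array([ 0.003, -0.707,  0.707, -0.004]), 'contact_force': array([-3.147, -1.171,  5.573]), 'wrist_torque': array([-0.193,  0.596, -0.048]), 'gripper_width': np.float64(19.029)}
(np.float64(180.53484683411378), array([ 2.1e-03, -5.0e-04, -1.0e+00]))
```

```bash
python3 -m creep '[[[0,0,0],[0,0,0],-0.3],[[0,0,0],[0,0,0],-0.2],[[-1,0,-3],[0,0,0],-0.2],[[-1,0,-6],[0,0,0],-0.2],[[-1,0,-8],[0,0,0],-0.2],[[-1,0,-8],[0,0,0],-0.4],[[-1,0,-8],[0,0,0],-0.5],[[-1,0,-8],[0,0,0],-1],[[-1,0,-8],[0,0,0],-1],[[-1,0,-8],[0,0,0],-1],[[-1,0,-8],[0,0,0],-1],[[-1,0,-8],[0,0,0],-1]]';python3 -c "
from h import *
st();print(yaw())"
```

```text
clock: 24.33
position: [628.4, -53.9, 157.1]
ee_rot: [-0.003, 0.707, -0.707, 0.003]
contact_force: [2.3, 0.2, -2.3]
gripper_width: 19.1
{'clock': np.float64(24.333), 'joints': array([ 0.171,  0.452, -0.08 , -0.   , -1.038, -0.162]), 'position': array([628.376, -53.855, 157.073]), 'ee_rot': array([-0.003,  0.707, -0.707,  0.003]), 'contact_force': array([ 2.321,  0.222, -2.32 ]), 'wrist_torque': array([ 0.007, -0.678, -0.021]), 'gripper_width': np.float64(19.109)}
(np.float64(180.51283821692968), array([ 2.e-04,  2.e-04, -1.e+00]))
```

```bash
python3 -m creep '[[[0,-2,-2],[0,0,0],-1],[[0,-6,-2],[0,0,0],-1],[[0.1,-11,-2],[0,0,0],-1],[[0.2,-16,-2],[0,0,0],-1],[[0.3,-21,-2],[0,0,0],-1],[[0.4,-26,-2],[0,0,0],-1],[[0.4,-31,-2],[0,0,0],-1],[[0.5,-35,-2],[0,0,0],-1],[[0.5,-38,-2],[0,0,0],-1],[[0.5,-40,-2],[0,0,0],-1],[[0.5,-41,-2],[0,0,0],-1],[[0.5,-41,-2],[0,0,0],-1]]';python3 -c "
from h import *
st()"
```

```text
clock: 25.33
position: [629.0, -95.7, 157.0]
ee_rot: [0.003, -0.707, 0.707, -0.004]
contact_force: [0.7, -1.5, 3.9]
gripper_width: 18.9
{'clock': np.float64(25.333), 'joints': array([ 1.030e-01,  4.600e-01, -6.700e-02,  1.000e-03, -1.042e+00,
       -9.500e-02]), 'position': array([628.98 , -95.739, 156.987]), 'ee_rot': array([ 0.003, -0.707,  0.707, -0.004]), 'contact_force': array([ 0.749, -1.467,  3.946]), 'wrist_torque': array([-0.129,  0.154, -0.062]), 'gripper_width': np.float64(18.905)}
```

```bash
python3 -m creep '[[[0,-1,0],[0,0,0],-1],[[0,-2,0],[0,0,0],-1],[[0,-3,0],[0,0,0],-1],[[0,-4,0],[0,0,0],-1],[[0,-5,0],[0,0,0],-1],[[0,-6,0],[0,0,0],-1]]';python3 -c "
from h import *
st()"
```

```text
clock: 25.83
position: [629.0, -101.4, 156.9]
ee_rot: [0.003, -0.707, 0.707, -0.004]
contact_force: [-0.4, 0.5, 5.3]
gripper_width: 18.9
{'clock': np.float64(25.833), 'joints': array([ 9.400e-02,  4.610e-01, -6.500e-02,  1.000e-03, -1.043e+00,
       -8.500e-02]), 'position': array([ 629.017, -101.351,  156.945]), 'ee_rot': array([ 0.003, -0.707,  0.707, -0.004]), 'contact_force': array([-0.417,  0.501,  5.275]), 'wrist_torque': array([ 0.211,  0.155, -0.06 ]), 'gripper_width': np.float64(18.853)}
```

```bash
python3 -m creep '[[[0,-1,0],[0,0,0],-1],[[0,-2,0],[0,0,0],-1],[[0,-3,0],[0,0,0],-1],[[0,-4,0],[0,0,0],-1]]';python3 -m creep '[[[0,-0.7,0],[0,0,0],-1],[[0,-1.4,0],[0,0,0],-1],[[0,-2,0],[0,0,0],-1]]';python3 -c "
from h import *
st()"
```

```text
clock: 26.17
position: [629.1, -104.7, 157.0]
ee_rot: [-0.003, 0.707, -0.707, 0.004]
contact_force: [0.1, 3.6, 6.1]
gripper_width: 18.7
clock: 26.42
position: [629.1, -105.2, 157.0]
ee_rot: [-0.003, 0.708, -0.706, 0.004]
contact_force: [-1.9, 10.3, 8.3]
gripper_width: 19.3
{'clock': np.float64(26.417), 'joints': array([ 0.086,  0.463, -0.062, -0.002, -1.045, -0.076]), 'position': array([ 629.088, -105.239,  157.009]), 'ee_rot': array([-0.003,  0.708, -0.706,  0.004]), 'contact_force': array([-1.866, 10.295,  8.254]), 'wrist_torque': array([ 2.614,  0.565, -0.075]), 'gripper_width': np.float64(19.265)}
```

```bash
python3 -m creep '[[[0,-0.7,0],[0,0,0],-1],[[0,-1.4,0],[0,0,0],-1],[[0,-1.8,0],[0,0,0],-1],[[0,-1.8,0],[0,0,0],-1],[[0,-1.8,0],[0,0,0],-1],[[0,-1.8,0],[0,0,0],-1]]';python3 -c "
from h import *
st();snap('side','sd13');crop('sd13',220,150,360,280,5,'sd13a')"
```

```text
clock: 26.92
position: [629.1, -105.4, 157.1]
ee_rot: [-0.003, 0.708, -0.706, 0.004]
contact_force: [-2.3, 11.6, 8.3]
gripper_width: 19.3
{'clock': np.float64(26.917), 'joints': array([ 0.085,  0.463, -0.061, -0.004, -1.045, -0.073]), 'position': array([ 629.121, -105.43 ,  157.121]), 'ee_rot': array([-0.003,  0.708, -0.706,  0.004]), 'contact_force': array([-2.259, 11.638,  8.324]), 'wrist_torque': array([ 3.395,  0.654, -0.128]), 'gripper_width': np.float64(19.255)}
```

View pics/sd13a.png

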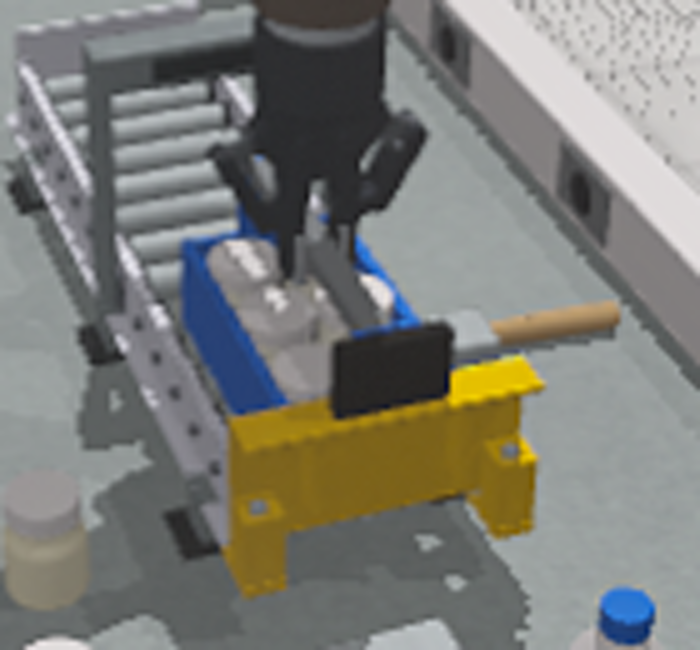

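```bash
python3 -m creep '[[[0,-1,0],[0,0,0],-1],[[0,-2,0],[0,0,0],-1],[[0,-3,0],[0,0,0],-1],[[0,-3,0],[0,0,0],-1],[[0,-3,0],[0,0,0],-1]]';python3 -c "
from h import *
st();print(yaw())"
```

```text
clock: 27.38
position: [629.1, -105.9, 157.4]
ee_rot: [-0.003, 0.71, -0.705, 0.005]
contact_force: [-3.5, 20.8, 11.2]
gripper_width: 19.1
{'clock': np.float64(27.383), 'joints': array([ 0.083,  0.463, -0.058, -0.008, -1.047, -0.068]), 'position': array([ 629.141, -105.861,  157.367]), 'ee_rot': array([-0.003,  0.71 , -0.705,  0.005]), 'contact_force': array([-3.512, 20.827, 11.165]), 'wrist_torque': array([ 5.676,  1.094, -0.153]), 'gripper_width': np.float64(19.122)}
(np.float64(180.61486313576577), array([ 0.0024,  0.0072, -1.    ]))
```

```bash
python3 -m creep '[[[0,2,0],[0,0,0],-1],[[0,4,0],[0,0,0],-1],[[0,6,0],[0,0,0],-1],[[0,8,0],[0,0,0],-1],[[0,9,0],[0,0,0],-1],[[0,9,0],[0,0,0],-1]]'
python3 - <<'E'
from h import *
st()
for n in('scene1','sc11','side0','sd12','w1','w7'):
    P,p,d=cloud(n)
    m=(P[...,2]>54)&(P[...,2]<65)&(P[...,0]>380)&(P[...,0]<720)&(P[...,1]<-255)&(P[...,1]>-560)
    nn,l,s,c=cv2.connectedComponentsWithStats(m.astype(np.uint8)); k=1+s[1:,4].argmax(); m=l==k
    Q=P[m];print(n,len(Q),cv2.minAreaRect(Q[:,:2].astype(np.float32)),Q[:,2].mean().round(1),Q.min(0).round(),Q.max(0).round())
im=cv2.imread('pics/scene1.png')
crop('scene1',110,125,220,215,7,'b1');crop('sd12',205,265,355,380,5,'b2');crop('w1',0,0,240,200,3,'b3')
E
```

```text
clock: 27.88
position: [629.1, -103.1, 157.0]
ee_rot: [0.003, -0.707, 0.707, -0.004]
contact_force: [-0.1, 0.6, 7.5]
gripper_width: 19.1
{'clock': np.float64(27.883), 'joints': array([ 9.100e-02,  4.620e-01, -6.400e-02,  1.000e-03, -1.043e+00,
       -8.300e-02]), 'position': array([ 629.07 , -103.145,  156.96 ]), 'ee_rot': array([ 0.003, -0.707,  0.707, -0.004]), 'contact_force': array([-0.071,  0.561,  7.497]), 'wrist_torque': array([ 0.216,  0.249, -0.014]), 'gripper_width': np.float64(19.13)}
scene1 2141 ((539.0006713867188, -418.8729248046875), (192.7449188232422, 225.92526245117188), 1.3653509616851807) 59.5 [ 440. -533.   54.] [ 637. -304.   65.]
sc11 2096 ((539.0737915039062, -419.4425964355469), (193.40097045898438, 224.32394409179688), 1.5424565076828003) 59.5 [ 440. -534.   54.] [ 636. -306.   65.]
side0 5258 ((537.5927734375, -419.260498046875), (191.32546997070312, 223.706298828125), 2.066981792449951) 59.2 [ 440. -534.   54.] [ 637. -307.   64.]
sd12 5250 ((537.4432983398438, -418.8192138671875), (190.89865112304688, 223.4039764404297), 1.859078049659729) 59.2 [ 440. -533.   54.] [ 635. -306.   65.]
w1 25999 ((540.1529541015625, -418.3391418457031), (190.20066833496094, 220.5602569580078), 1.6928105354309082) 60.0 [ 443. -531.   55.] [ 638. -306.   63.]
w7 25973 ((545.0020141601562, -418.1692810058594), (181.78221130371094, 222.3259735107422), 1.335272192955017) 60.1 [ 457. -530.   54.] [ 638. -305.   64.]
```

View pics/b1.png

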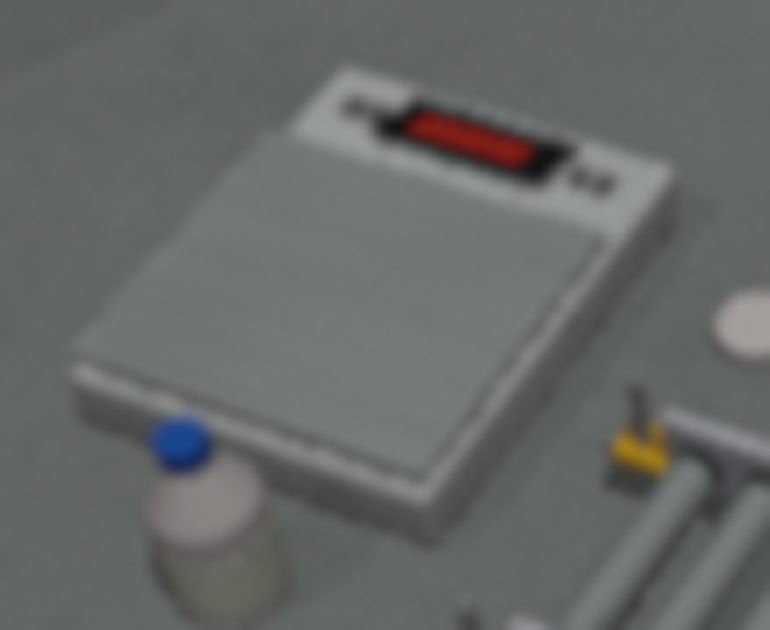

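View pics/b2.png

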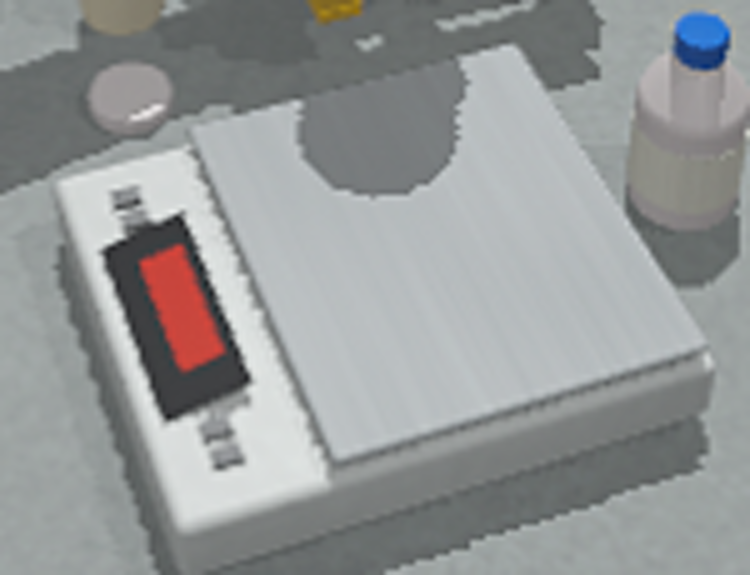

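View pics/b3.png

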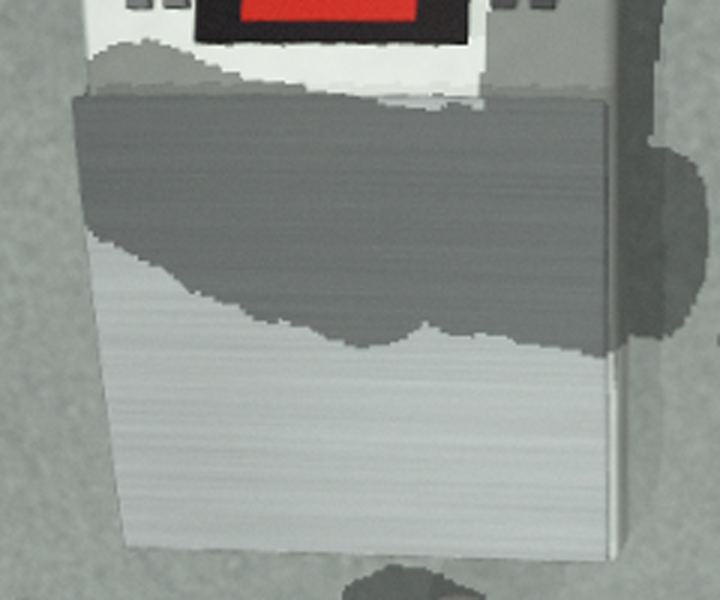

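```bash
python3 -m creep '[[[0,1,2],[0,0,0],-1],[[0,1,5],[0,0,0],-1],[[0,2,9],[0,0,0],-1],[[0,3,14],[0,0,0],-1],[[0,5,20],[0,0,0],-1],[[0,5,26],[0,0,0],-1],[[0,5,30],[0,0,0],-1],[[0,5,30],[0,0,0],-1]]';python3 -c "
from h import *
st();snap('side','sd14');crop('sd14',200,130,360,270,4.7,'sd14a')"
```

```text
clock: 28.55
position: [629.5, -97.7, 186.8]
ee_rot: [0.002, -0.707, 0.707, -0.004]
contact_force: [-0.4, 0.4, -6.1]
gripper_width: 19.1
{'clock': np.float64(28.55), 'joints': array([ 0.1  ,  0.436, -0.027,  0.   , -1.105, -0.091]), 'position': array([629.509, -97.694, 186.763]), 'ee_rot': array([ 0.002, -0.707,  0.707, -0.004]), 'contact_force': array([-0.372,  0.371, -6.084]), 'wrist_torque': array([ 0.02 , -0.064, -0.009]), 'gripper_width': np.float64(19.096)}
```

View pics/sd14a.png

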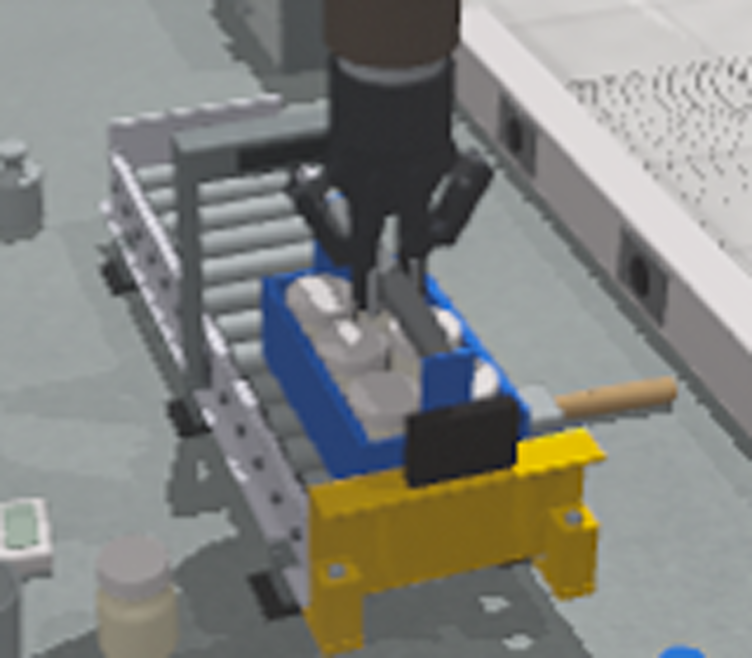

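```bash
python3 -m creep '[[[0,0,8],[0,0,0],-1],[[0,0,22],[0,0,0],-1],[[0,0,40],[0,0,0],-1],[[0,0,60],[0,0,0],-1],[[0,0,80],[0,0,0],-1],[[0,0,100],[0,0,0],-1],[[0,-3,117],[0,0,0],-1],[[-3,-9,128],[0,0,0],-1],[[-8,-20,134],[0,0,0],-1],[[-13,-35,135],[0,0,0],-1],[[-18,-55,135],[0,0,0],-1],[[-23,-77,135],[0,0,0.01],-1]]' && python3 -m creep '[[[-6,-22,0],[0,0,0.005],-1],[[-12,-44,0],[0,0,0.01],-1],[[-18,-66,0],[0,0,0.013],-1],[[-24,-88,0],[0,0,0.013],-1],[[-30,-110,0],[0,0,0.013],-1],[[-36,-132,0],[0,0,0.013],-1],[[-42,-154,0],[0,0,0.013],-1],[[-48,-176,0],[0,0,0.013],-1],[[-54,-196,0],[0,0,0.013],-1],[[-60,-214,0],[0,0,0.013],-1],[[-64,-226,0],[0,0,0.013],-1],[[-67,-234,0],[0,0,0.013],-1]]'; python3 -c "
from h import *
st();to(538.8,-418.9,146,181.7)"
```

```text
clock: 29.6
position: [604.2, -176.0, 318.9]
ee_rot: [-0.008, 0.707, -0.707, 0.006]
contact_force: [-0.0, -0.2, -6.0]
gripper_width: 19.1
clock: 30.6
position: [536.9, -410.7, 318.6]
ee_rot: [-0.011, 0.708, -0.707, 0.009]
contact_force: [1.0, 0.2, -6.3]
gripper_width: 19.1
{'clock': np.float64(30.6), 'joints': array([-0.414,  0.438,  0.305, -0.   , -1.441,  0.444]), 'position': array([ 536.861, -410.696,  318.575]), 'ee_rot': array([-0.011,  0.708, -0.707,  0.009]), 'contact_force': array([ 1.022,  0.179, -6.307]), 'wrist_torque': array([ 0.131, -0.094, -0.009]), 'gripper_width': np.float64(19.059)}
shift [   1.9   -8.2 -172.6] turn 0.0002 (np.float64(181.68938629796148), array([-0.0028,  0.0014, -1.    ])) t 30.6
```

```bash
python3 -m creep '[[[1,-4,-5],[0,0,0],-1],[[2,-7,-20],[0,0,0],-1],[[2,-8,-40],[0,0,0],-1],[[2,-8,-60],[0,0,0],-1],[[2,-8,-80],[0,0,0],-1],[[2,-8,-100],[0,0,0],-1],[[2,-8,-115],[0,0,0],-1],[[2,-8,-125],[0,0,0],-1],[[2,-8,-130],[0,0,0],-1],[[2,-8,-130],[0,0,0],-1],[[2,-8,-130],[0,0,0],-1]]'; python3 -c "
from h import *
st();to(538.8,-418.9,146,181.7);snap('side','sd15');snap('scene','sc15');snap('wrist','w15')
for n in('sd15','sc15','w15'):
    P,p,d=cloud(n)
    for lo,hi in((115,120),(150,164),(205,240)):
        pass
    b=(p[...,2].astype(int)-p[...,0]>50)&(P[...,2]>85)&(abs(P[...,0]-538)<120)&(abs(P[...,1]+418)<150)
    Q=P[b];print(n,len(Q),cv2.minAreaRect(Q[:,:2].astype(np.float32)),Q.min(0).round(),Q.max(0).round())
crop('sd15',180,180,380,384,3,'sd15a')
"
```

```text
clock: 31.52
position: [541.3, -416.9, 190.9]
ee_rot: [0.011, -0.707, 0.707, -0.012]
contact_force: [1.2, 0.9, -4.6]
gripper_width: 19.1
{'clock': np.float64(31.517), 'joints': array([-4.200e-01,  5.100e-01,  1.080e-01,  1.000e-03, -1.167e+00,
        4.520e-01]), 'position': array([ 541.289, -416.858,  190.917]), 'ee_rot': array([ 0.011, -0.707,  0.707, -0.012]), 'contact_force': array([ 1.228,  0.896, -4.584]), 'wrist_torque': array([-0.011, -0.013,  0.036]), 'gripper_width': np.float64(19.135)}
shift [ -2.5  -2.  -44.9] turn -0.003 (np.float64(181.87029462810634), array([ 9.e-04, -9.e-04, -1.e+00])) t 31.5167
sd15 2135 ((540.4586181640625, -419.4144592285156), (113.3362808227539, 205.27703857421875), 1.924687385559082) [ 481. -524.  103.] [ 600. -318.  301.]
sc15 784 ((543.3781127929688, -416.5832214355469), (113.14231872558594, 203.60581970214844), 2.3412129878997803) [ 483. -516.  107.] [ 603. -315.  222.]
w15 13715 ((542.0658569335938, -438.3476867675781), (110.63793182373047, 157.51609802246094), 1.8404334783554077) [ 486. -518.  127.] [ 600. -360.  336.]
```

View pics/sd15a.png

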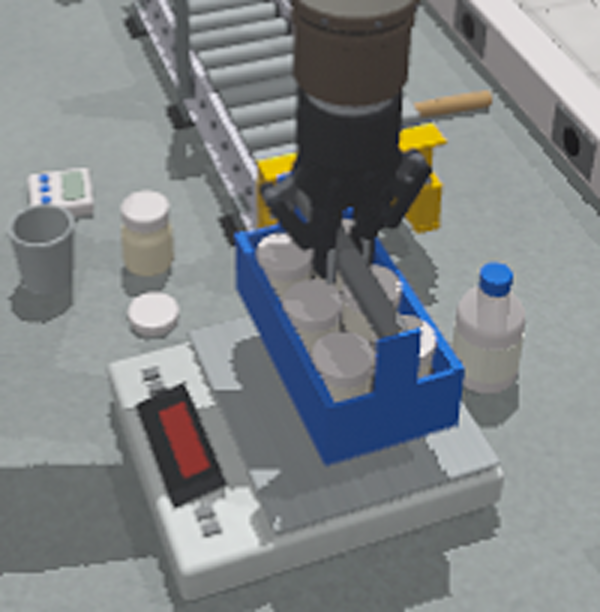

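View pics/w15.png

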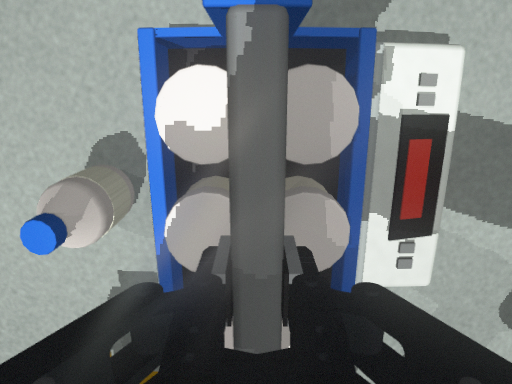

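```bash
python3 -m creep '[[[-1,-0.5,-5],[0,0,0],-1],[[-3,-1.2,-13],[0,0,0],-1],[[-3,-1.2,-21],[0,0,0],-1],[[-3,-1.2,-28],[0,0,0],-1],[[-3,-1.2,-33],[0,0,0],-1],[[-3,-1.2,-36],[0,0,0],-1],[[-3,-1.2,-38],[0,0,0],-1],[[-3,-1.2,-38],[0,0,0],-1],[[-3,-1.2,-38],[0,0,0],-1]]'; python3 -c "
from h import *
st();to(538.5,-418.3,146,181.7)"
```

```text
clock: 32.42
position: [538.0, -418.0, 152.3]
ee_rot: [0.011, -0.707, 0.707, -0.011]
contact_force: [-0.0, -0.1, -4.9]
gripper_width: 19.3
{'clock': np.float64(32.417), 'joints': array([-0.424,  0.537,  0.053,  0.   , -1.087,  0.456]), 'position': array([ 537.957, -418.041,  152.32 ]), 'ee_rot': array([ 0.011, -0.707,  0.707, -0.011]), 'contact_force': array([-0.041, -0.127, -4.91 ]), 'wrist_torque': array([ 0.006, -0.02 ,  0.048]), 'gripper_width': np.float64(19.256)}
shift [ 0.5 -0.3 -6.3] turn -0.0025 (np.float64(181.84432587094057), array([ 2.e-04, -3.e-04, -1.e+00])) t 32.4167
```

```bash
python3 -m creep '[[[0.5,-0.3,-1],[0,0,0],-1],[[0.5,-0.3,-2],[0,0,0],-1],[[0.5,-0.3,-3],[0,0,0],-1],[[0.5,-0.3,-3.6],[0,0,0],-1],[[0.5,-0.3,-4.2],[0,0,0],-1],[[0.5,-0.3,-4.8],[0,0,0],-1],[[0.5,-0.3,-4.8],[0,0,0],-1]]'; python3 -m creep '[[[0,0,-0.5],[0,0,0],-1],[[0,0,-1],[0,0,0],-1],[[0,0,-1],[0,0,0],-1]]'; python3 -c "
from h import *
st()"
```

```text
clock: 33.0
position: [538.2, -418.2, 147.2]
ee_rot: [-0.011, 0.707, -0.707, 0.011]
contact_force: [-0.2, 0.7, -5.4]
gripper_width: 19.1
clock: 33.25
position: [538.2, -418.2, 146.3]
ee_rot: [-0.011, 0.707, -0.707, 0.011]
contact_force: [-0.3, 0.5, -5.8]
gripper_width: 19.0
{'clock': np.float64(33.25), 'joints': array([-0.424,  0.542,  0.047, -0.   , -1.076,  0.456]), 'position': array([ 538.207, -418.172,  146.277]), 'ee_rot': array([-0.011,  0.707, -0.707,  0.011]), 'contact_force': array([-0.316,  0.547, -5.76 ]), 'wrist_torque': array([0.014, 0.013, 0.005]), 'gripper_width': np.float64(18.98)}
```

Still carrying; continuing in small steps until the weight comes off.

```bash
python3 -m creep '[[[0,0,-0.5],[0,0,0],-1],[[0,0,-1],[0,0,0],-1],[[0,0,-1.3],[0,0,0],-1],[[0,0,-1.3],[0,0,0],-1]]';python3 -m creep '[[[0,0,-0.4],[0,0,0],-1],[[0,0,-0.8],[0,0,0],-1],[[0,0,-0.8],[0,0,0],-1]]'
```

```text
clock: 33.58
position: [538.4, -418.2, 146.1]
ee_rot: [0.011, -0.707, 0.707, -0.012]
contact_force: [-0.9, 0.7, -0.7]
gripper_width: 19.2
clock: 33.83
position: [538.5, -418.3, 146.0]
ee_rot: [0.011, -0.707, 0.707, -0.012]
contact_force: [-2.9, 4.1, 5.8]
gripper_width: 19.2
```

```bash
python3 -m creep '[[[0,0,0.6],[0,0,0],-1],[[0,0,1],[0,0,0],-1],[[0,0,1],[0,0,0],-0.5],[[0,0,1],[0,0,0],-0.4],[[0,0,1],[0,0,0],-0.2],[[0,0,1],[0,0,0],0],[[0,0,1],[0,0,0],0.2],[[0,0,10],[0,0,0],0.2],[[0,0,40],[0,0,0],0.2],[[0,0,80],[0,0,0],0.2],[[0,0,120],[0,0,0],0.2],[[0,0,160],[0,0,0],0.2]]'; python3 -m creep '[[[0,40,20],[0,0,0],0.2],[[0,80,20],[0,0,0],0.2],[[0,100,20],[0,0,0],0.2],[[0,110,20],[0,0,0],0.2],[[0,110,20],[0,0,0],0.2],[[0,110,20],[0,0,0],0.2]]'; python3 -c "
from h import *
snap('side','sd16');snap('scene','sc16');snap('wrist','w16')
for n in('sd16','sc16','w16'):
    P,p,d=cloud(n)
    b=(p[...,2].astype(int)-p[...,0]>50)&(P[...,2]>65)&(P[...,2]<185)&(abs(P[...,0]-538)<120)&(abs(P[...,1]+418)<150)
    nn,l,s,c=cv2.connectedComponentsWithStats(b.astype(np.uint8)); b=l==(1+s[1:,4].argmax())
    Q=P[b];print(n,len(Q),cv2.minAreaRect(Q[:,:2].astype(np.float32)),Q.min(0).round(),Q.max(0).round())
crop('sd16',180,150,380,384,2.5,'sd16a');st()
"
```

```text
clock: 34.83
position: [538.0, -418.3, 307.0]
ee_rot: [0.011, -0.707, 0.707, -0.012]
contact_force: [1.6, -0.2, -0.2]
gripper_width: 51.6
clock: 35.33
position: [538.4, -308.4, 324.7]
ee_rot: [0.011, -0.707, 0.707, -0.012]
contact_force: [0.0, -0.3, -0.5]
gripper_width: 51.1
sd16 2126 ((537.2008666992188, -421.22076416015625), (112.1617660522461, 204.60821533203125), 1.8244524002075195) [ 479. -524.   65.] [ 596. -317.  177.]
sc16 598 ((577.9378662109375, -413.739990234375), (60.72175979614258, 202.47320556640625), 9.874810218811035) [ 531. -516.   66.] [ 597. -316.  131.]
w16 1699 ((517.5045166015625, -395.9826965332031), (71.64480590820312, 153.59243774414062), 1.2148115634918213) [ 480. -473.   84.] [ 552. -318.  178.]
{'clock': np.float64(35.483), 'joints': array([-0.261,  0.333,  0.159,  0.   , -1.398,  0.292]), 'position': array([ 538.186, -309.464,  323.729]), 'ee_rot': array([ 0.011, -0.707,  0.707, -0.01 ]), 'contact_force': array([ 0.183, -0.489,  0.085]), 'wrist_torque': array([ 0.02 , -0.073, -0.049]), 'gripper_width': np.float64(51.068)}
```

View pics/sd16a.png

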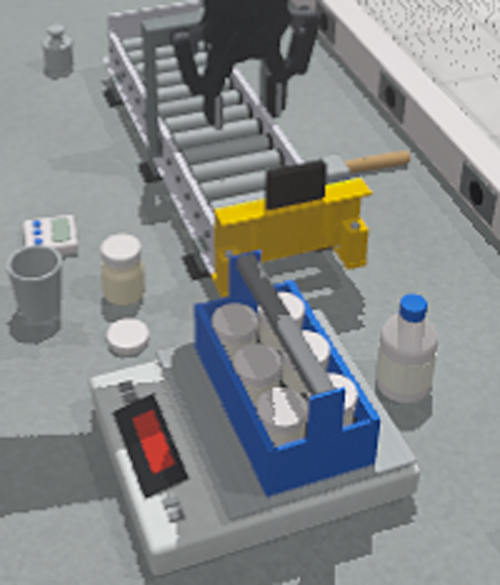

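View pics/w16.png

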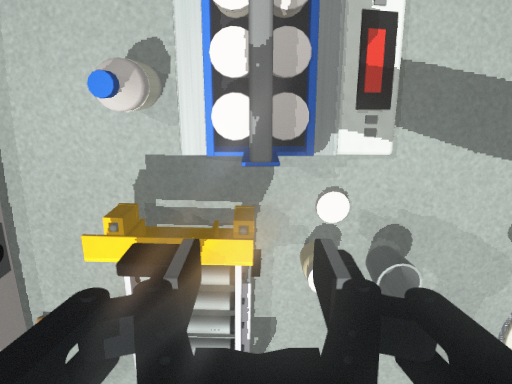

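View pics/sc16.png

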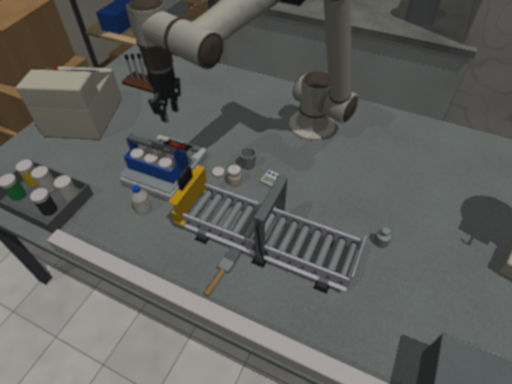

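Run:
```python
from h import *
for n in('sd7','sd16'):
    P,p,d=cloud(n)
    m=(p[...,0]>150)&(p[...,2]<90)&(P[...,2]>140)&(P[...,0]>510)&(P[...,0]<740)&(abs(P[...,1]+222)<40)
    Q=P[m];print(n,len(Q),np.median(Q,0).round(1),[np.percentile(Q[(Q[:,0]>a)&(Q[:,0]<a+40),2],90).round(1) for a in(540,680)],cv2.minAreaRect(Q[:,:2].astype(np.float32)))
arm.job_done()
```

```text
sd7 259 [ 656.9 -225.9  148. ] [np.float64(149.6), np.float64(150.1)] ((628.0973510742188, -219.5050048828125), (177.58323669433594, 33.9008903503418), 1.7439053058624268)
sd16 305 [ 612.5 -226.2  147.9] [np.float64(149.5), np.float64(149.6)] ((627.7049560546875, -221.95278930664062), (179.67764282226562, 34.546836853027344), 0.9285327196121216)
the job is handed in; nothing more can be done
```

The stop is back on its pins and the tote stands on the balance pan. I handed the job in at about 35.5 s of the 72 s allowed, with the gripper open and clear of everything.

- **Stop:** I set it on both pins with its flat face towards the rollers. After release its top measured level at 148 mm, against 147 mm for fully home, and it read the same after the tote had pressed on it. In the pictures it started about a half turn from its fitted direction, not the quarter turn in the description, so I turned it by what I saw.
- **Tote on the track:** I rolled it under the arch without lifting it, changing grip on the handle along the way. I then eased it against the stop until it stood firm at about 21 N, and only lifted it after backing off that force.
- **Tote on the pan:** I lowered it in small steps until its weight came off, with a peak of about 6 N downwards as it landed. The tilt readings stayed near zero while it was carried.
- **Centring:** The side camera put the tote within 0.5 mm of the pan's centre across and about 2 mm off along y. The arm's own position at release put it within about 1 mm. The scene camera disagreed, putting it about 3 mm off the other way along y. I took the error as 1–3 mm and left it.
- **Everything else:** The other items looked unmoved in the last pictures, but I did not measure them.

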